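# Fit up a flanged reducer spool for tack welding

### The job

Build up the pipe spool on the welding turntable, one part at a time from the bottom: the flange, socket upwards, centred on the plate's scribed circle; the short wide pipe standing in the flange's socket; the reducer, wide end down, over the top of that pipe; and last the narrow pipe standing in the reducer's upper socket. Lower each part until it is fully home and upright, without dropping it, and let go of it before you fetch the next. Leave the long pipe and the magnetic square where they are.

Things in the scene. Friction and masses are not known exactly. Their poses are not given: they have to be found in the camera images.
- turntable: Round welding turntable, fixed to the bench: aluminium plate 130 mm across with a dark scribed circle 86 mm across (and a smaller one 50 mm across inside it), on a blue foot; its flat top is 25 mm above the bench. Does not turn. Origin: centre of the underside, on the bench; z up.
- flange: Bare steel flange lying socket up: disc 84 mm across, 14 mm thick, four dark bolt holes; on it a round hub 60 mm across (grip here) whose top is 42 mm above the underside. Hub socket: 47 mm bore, 16 mm deep (flat floor 26 mm above the underside, with a dark bore mark), mouth bevelled to 54 mm. 0.55 to 0.82 kg. Origin: centre of the underside; z up.
- short_pipe: The short wide pipe: bare steel tube standing on end, 42 mm outside, 34 mm bore, 70 mm tall, both ends alike. Same pipe as the long one but shorter. 0.2 to 0.32 kg. Origin: centre of the lower end; z up along the pipe.
- reducer: Bare steel stepped reducer, wide end down, 46 mm tall: 60 mm across up to 26 mm, then 42 mm across (grip here). Socket below: 47 mm bore, 16 mm deep, mouth bevelled to 54; upper socket: 32 mm bore, 20 mm deep, mouth bevelled to 39; flat floors. 0.33 to 0.5 kg. Origin: centre of the underside; z up; when home it is 54 mm above the short pipe's origin.
- narrow_pipe: The narrow pipe: bare steel tube standing on end, 27 mm outside, 20 mm bore, 60 mm tall, both ends alike. 0.1 to 0.15 kg. Origin: centre of the lower end; z up along the pipe.
- long_pipe: Bystander: a longer piece of the wide pipe standing on end, 42 mm outside, 115 mm tall, loose. Not part of the job. Origin: centre of the lower end.
- square: Bystander: red triangular magnetic welding square lying flat and loose, about 95 by 95 mm and 20 mm high. Not part of the job. Origin: near the middle of its underside.
Not all that is in view belongs to the job. Leave any turquoise look-alike of the narrow_pipe alone. What is shaped like the short_pipe but red is not meant.

How it is judged (in metres and radians):
On the way, in this order (a step that is already met when the one before it is completed fails the run):
1. the flange stands centred on the turntable, released (horizontal distance between flange and turntable below 0.01 m and z of flange in the frame of turntable between 0.022 and 0.028 m and angle between flange's own z axis and vertical below 0.06 rad and contact force between the fingers and flange below 0.3 N), for 0.2 s.
2. the short wide pipe stands home in the flange's socket, released (horizontal distance between short_pipe and flange below 0.006 m and z of short_pipe in the frame of flange between 0.023 and 0.029 m and angle between short_pipe's own z axis and vertical below 0.06 rad and contact force between the fingers and short_pipe below 0.3 N), for 0.2 s.
3. the reducer sits home on the short pipe, released (horizontal distance between reducer and short_pipe below 0.006 m and z of reducer in the frame of short_pipe between 0.051 and 0.057 m and angle between reducer's own z axis and vertical below 0.06 rad and contact force between the fingers and reducer below 0.3 N), for 0.2 s.
4. the narrow pipe stands home in the reducer's upper socket, released (horizontal distance between narrow_pipe and reducer below 0.006 m and z of narrow_pipe in the frame of reducer between 0.023 and 0.029 m and angle between narrow_pipe's own z axis and vertical below 0.06 rad and contact force between the fingers and narrow_pipe below 0.3 N), for 0.2 s.
At the end, for the whole second after the job is handed in: Flange flat on the turntable within 10 mm of its centre; short pipe, reducer and narrow pipe each home in or on the part below (seated height within 3 mm, axes within 6 mm), all upright within 0.06 rad, released and at rest (below 20 mm/s) (all of step 1 and all of step 2 and all of step 3 and all of step 4 and linear speed of each of flange, short_pipe, reducer, narrow_pipe below 0.02 m/s); the robot touches nothing.
It fails at once if a bystander (long pipe or square) is moved by more than 15 mm (distance of any of long_pipe, square from where it was at the start of the episode above 0.015 m).
It fails at once if a part is dropped (it moves faster than 0.8 m/s while the fingers do not hold it: a fall of some 33 mm) ((linear speed of flange above 0.8 m/s and contact force between the fingers and flange below 0.3 N) or (linear speed of short_pipe above 0.8 m/s and contact force between the fingers and short_pipe below 0.3 N) or (linear speed of reducer above 0.8 m/s and contact force between the fingers and reducer below 0.3 N) or (linear speed of narrow_pipe above 0.8 m/s and contact force between the fingers and narrow_pipe below 0.3 N)).
It also fails if it takes over 128 s, if anything falls off the work surface, if the arm or the gripper's body presses on something with over 40 N, if the wrist force passes 120 N, or if a joint passes its speed limit or range.

### The arm

A 6-joint arm with a two-finger parallel gripper is mounted at the origin on the work surface. World frame = base frame: x ahead of the robot, y to its left, z up, the work surface at z = 0. Lengths are in m, angles in degrees, forces in N, time in s.
With the tool pointing down it reaches from about 0.325 to 0.75 m from the base axis. Payload 7.6 kg.
Tool frame: the origin (TCP) lies on the centre line of the jaws, within the pads' length; the fingertips stand 11 mm ahead of it and the grasp point (between the pads) lies 8 mm behind it; z points along the fingers, y is the direction in which the jaws open and shut (so a half turn about z gives the same grasp; the last joint's range is limited). The gripper opens to 85 mm and grips with 20 to 120 N. Pads are 22 mm wide; open, the fingers measure 114 mm over their backs; the gripper's body (76 mm by 85 mm) begins 54 mm behind the grasp point. The pads swing forward as they close: fully open they stand 13 mm farther back than shut.
Start: joints at [-69.402, 2.991, 80.254, -0, 96.75, -4.028], TCP at [0.219, -0.477, 0.242] pointing down, gripper open.
Joint ranges: [-166.34, 166.34], [-52.06, 124.39], [6.96, 135.62], [-60.46, 240.46], [14.63, 156.25], [-167.68, 167.68]. Speed limits (degrees/s): [147.25, 147.25, 172.46, 180, 180, 180].

### API

Orientations are given as a 3x3 rotation matrix whose columns are the frame's x, y, z axes.
In Python, from rig import * gives the robot as it stands. The module is installed in compiled form; this text tells all that it offers.
- The arm moves only by the tool servo_tool, never from a script. Its argument "targets" is a list that holds one entry, the list of rows, each a list of 7 numbers: the closure, from 0 (fully open) to 1 (shut), then the shift along the tool's x, y, z in m, then the turn, a rotation vector about the tool's x, y, z in rad. A call has exactly 5 rows; each row is the pose to reach, as a shift and turn from the pose measured when the call began, along the tool's axes at that moment; what a row does not reach only later rows make up. A row lasts 1/12 s, in which the tool goes at most 41.7 mm and 7.16 degrees, less where a joint would pass 70% of its speed; a pose out of reach is approached as far as the arm can. A call with a gripper value outside its range is refused whole. The fingers move at their own pace and stop on an object; "force" is the grip in N (left out, the last holds). Time passes only in rows, so rows that repeat a pose let the fingers close, or fill a call up. It gives the time, the measured TCP pose, the force and the opening at its end, in the units of the state.
- state(): the state, without advancing time (a new reading comes with each control period).
- camera(name): name is "scene" or "top" or "wrist"; returns the picture (400x640x3 uint8, red, green, blue); there is no depth.
- get_calibration(name): a dict with "fx", "fy", "cx", "cy" (pixels), "k1" (the pictures are not rectified: a ray, as slopes to the right and down, at radius r is drawn at 1 + k1 r^2 times it, then the intrinsics apply), "cam_to_world" (4x4, takes a point from camera to world coordinates). Camera axes: x right, y up, looking along -z (the intrinsics and any distortion apply to the point x, -y, -z); pixel columns grow to the right and rows downward; lengths in m; the calibration is good to about 2 mm. A picture is of the moment at which its call begins: read the wrist's pose just before it. get_calibration takes no time and is no camera call; for the wrist camera it gives the pose at the moment of the call.
- sign_off(): hands the job in, once; it reports no verdict.
Trained networks look in the newest picture that a camera, given by its name, has taken for a name from the list of things; names that differ only in an ending like _2 or _b are one class to them, and where a whole thing is asked for, a point or a joint stands for the part that bears it (a point fixed in the world has none). Each returns a list of dicts, best first, with "confidence" (0 to 1); they miss things now and then, are a little off and sometimes report something else, mostly with a low value. They report only what shows in the picture. A call takes as long as a camera call. They do not tell look-alikes from the thing itself.
- search_frame(camera, name): "at" ([column, row] in pixels, amid what is visible of it).
- regions_of(camera, name): "region" (400x640 bool, what is visible of it) and "at" ([column, row] in pixels, amid what is visible of it).
The state is a dict: "time_s": time; "joint_positions": joint angles; "qd": joint speeds; "effort": joint torques, N m; "tool_pos": TCP position; "eef_rot": TCP orientation; "ft_force": force on the tool from outside, world axes, zero at the start; "torque": the same for the moment, N m; "opening": finger opening in m.
Only numpy, scipy, OpenCV 4.12 (cv2) and the standard library are available. Lean on these libraries where they do the work, as an engineer would, in place of code of your own. Each camera call takes 0.05 s, during which the arm holds its last target.

## Working session

There is one attempt and no reset: what is moved stays moved. The work goes in short steps, Python scripts to look and compute and a tool call to move; the robot and the scene stay as the last step left them, time stands still between calls to the robot, and variables do not carry over. Pictures are saved under pics/ and viewed, and the job is handed in when it is done.

Besides the shell and the picture viewer there is one more tool, called after "Call:" by a JSON object that holds its "method" and its "body", one argument or row to a line. servo_tool: Moves the arm, as the interface text tells. Its arguments: {"type":"object","properties":{"targets":{"type":"array"},"force":{"type":"number"}},"required":["targets"]}

```bash
mkdir -p pics; python3 - <<'E'
from rig import *
import cv2,numpy as np
s=state(); print({k:np.round(v,4).tolist() for k,v in s.items()})
for n in ["scene","top","wrist"]:
    c=get_calibration(n); print(n,{k:np.round(v,4).tolist() for k,v in c.items()})
    cv2.imwrite(f"pics/{n}0.png",cv2.cvtColor(camera(n),cv2.COLOR_RGB2BGR))
E
```

```text
{'time_s': 0.0, 'joint_positions': [-69.4023, 3.0269, 80.3125, -0.0013, 96.7489, -4.0296], 'qd': [-0.0115, -0.0295, 0.0249, 0.0223, 0.0868, 0.0442], 'effort': [0.0009, -38.1666, -36.0185, 0.0001, 0.0062, 0.0], 'tool_pos': [0.2187, -0.477, 0.2415], 'eef_rot': [[0.909, 0.4167, -0.0006], [0.4167, -0.909, 0.0014], [0.0001, -0.0015, -1.0]], 'ft_force': [-0.4546, 0.013, -0.0393], 'torque': [0.0241, 0.0072, 0.0224], 'opening': 0.0853}
scene {'fx': 386.1728, 'fy': 386.1728, 'cx': 316.9337, 'cy': 198.3193, 'k1': -0.0928, 'cam_to_world': [[0.8176, -0.3634, 0.4466, 0.9685], [0.5756, 0.4988, -0.6479, -0.6975], [0.0126, 0.7868, 0.617, 0.6816], [0.0, 0.0, 0.0, 1.0]]}
top {'fx': 365.9624, 'fy': 365.9624, 'cx': 317.4613, 'cy': 195.7081, 'k1': -0.016, 'cam_to_world': [[-0.0185, 0.9861, -0.1652, 0.3273], [-0.9997, -0.0154, 0.0204, -0.0261], [0.0176, 0.1655, 0.9861, 1.0321], [0.0, 0.0, 0.0, 1.0]]}
wrist {'fx': 286.5006, 'fy': 286.5006, 'cx': 319.86, 'cy': 200.7335, 'k1': -0.0315, 'cam_to_world': [[0.4164, 0.8647, 0.281, 0.2911], [-0.9092, 0.3965, 0.1274, -0.4452], [-0.0012, -0.3085, 0.9512, 0.3732], [0.0, 0.0, 0.0, 1.0]]}
```

View pics/scene0.png

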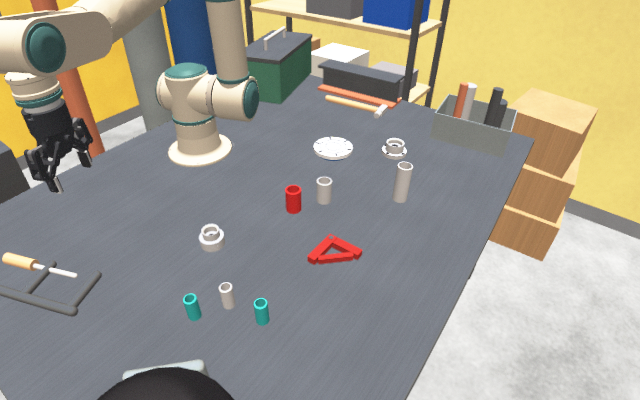

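View pics/top0.png

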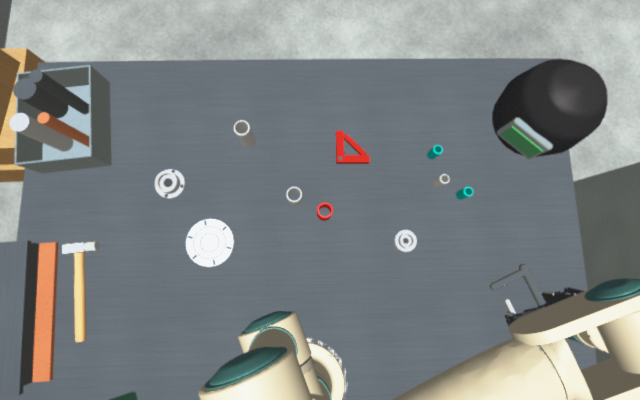

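View pics/wrist0.png

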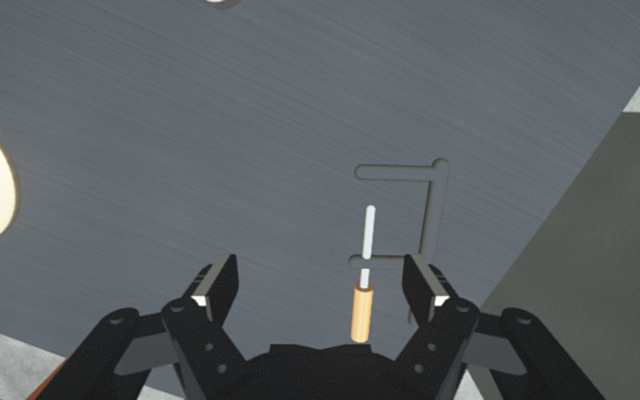

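The long pipe is at top (242,130) and the turntable at (210,243). The flange is at (169,184) and the reducer at (405,240).

- **Short pipe:** the candidates are the bare steel one at (294,194) and the red one at (325,211). The bare steel one fits.
- **Narrow pipe:** the candidates are grey at (444,180) and turquoise at (436,151) and (467,192). The grey one fits.

I'll fit the poses now.

```bash
cat > h.py <<'E'
from rig import *
import cv2,numpy as np
from scipy.optimize import minimize
G={'turntable':[(65,0.02,0.025)],'flange':[(42,0,.014),(30,.014,.042)],'short_pipe':[(21,0,.07)],'reducer':[(30,0,.026),(21,.026,.046)],'narrow_pipe':[(13.5,0,.06)],'long_pipe':[(21,0,.115)]}
def proj(c,P):
    T=np.linalg.inv(np.array(c['cam_to_world'])); q=P@T[:3,:3].T+T[:3,3]
    u=np.c_[q[:,0]/-q[:,2],-q[:,1]/-q[:,2]]; r2=(u**2).sum(1,keepdims=True)
    u=u*(1+c['k1']*r2); return u*[c['fx'],c['fy']]+[c['cx'],c['cy']]
def ray(c,px,z):
    v=(np.array(px,float)-[c['cx'],c['cy']])/[c['fx'],c['fy']]; u=v.copy()
    for _ in range(10): u=v/(1+c['k1']*(u@u))
    M=np.array(c['cam_to_world']); d=M[:3,:3]@[u[0],-u[1],-1]; o=M[:3,3]
    return o+d*(z-o[2])/d[2]
A=np.linspace(0,2*np.pi,40)
def model(c,name,x,y,z0,S=4):
    m=np.zeros((400*S,640*S),np.uint8)
    for r,a,b in G[name]:
        P=np.concatenate([np.c_[x+r/1e3*np.cos(A),y+r/1e3*np.sin(A),0*A+z0+h] for h in(a,b)])
        h=cv2.convexHull(((proj(c,P)+.5)*S-.5).astype(np.float32)); cv2.fillConvexPoly(m,np.round(h).astype(np.int32),1)
    return m
def fit(c,mask,name,z0,at):
    # fill holes
    cn,_=cv2.findContours(mask.astype(np.uint8),cv2.RETR_EXTERNAL,cv2.CHAIN_APPROX_NONE)
    k=max(cn,key=cv2.contourArea); M=np.zeros((400,640),np.uint8); cv2.drawContours(M,[k],-1,1,-1)
    M=cv2.resize(M,None,fx=4,fy=4,interpolation=cv2.INTER_NEAREST)
    zc=z0+G[name][-1][2]*.6
    p=ray(c,at,zc)[:2]
    f=lambda q:1-(lambda m:(m&M).sum()/(m|M).sum())(model(c,name,q[0],q[1],z0))
    r=minimize(f,p,method='Nelder-Mead',options=dict(initial_simplex=[p,p+[.01,0],p+[0,.01]],xatol=1e-4,fatol=1e-4,maxiter=60))
    return r.x,1-r.fun
def locate(cam,name,z0=0.,n=3,cal=None):
    out=[]
    c=cal or get_calibration(cam)
    for d in regions_of(cam,name)[:n]:
        if d['region'].sum()<30: continue
        x,i=fit(c,d['region'],name,z0,d['at']); out.append((np.round(d['at']),round(d['confidence'],2),np.round(x,4),round(i,3)))
    return out
def save(cam,fn):
    im=camera(cam); cv2.imwrite('pics/'+fn,cv2.cvtColor(im,cv2.COLOR_RGB2BGR)); return im
E
python3 - <<'E'
from h import *
im=camera('top')
for n in G:
    for o in locate('top',n): print('top',n,o)
cr=im[125:260,270:490]; cv2.imwrite('pics/crop.png',cv2.cvtColor(cv2.resize(cr,None,fx=3,fy=3,interpolation=cv2.INTER_CUBIC),cv2.COLOR_RGB2BGR))
camera('scene')
for n in G:
    for o in locate('scene',n): print('scene',n,o)
E
```

```text
top turntable (array([213., 240.]), 0.96, array([0.3725, 0.2496]), np.float64(0.979))
top flange (array([170., 183.]), 0.84, array([0.5412, 0.372 ]), np.float64(0.958))
top short_pipe (array([327., 204.]), 0.69, array([ 0.4526, -0.0665]), np.float64(0.293))
top short_pipe (array([293., 193.]), 0.61, array([0.497 , 0.0169]), np.float64(0.337))
top reducer (array([405., 238.]), 0.61, array([ 0.3678, -0.285 ]), np.float64(0.954))
top narrow_pipe (array([444., 178.]), 0.53, array([ 0.5335, -0.3949]), np.float64(0.896))
top narrow_pipe (array([463., 193.]), 0.5, array([ 0.4965, -0.4581]), np.float64(0.916))
top long_pipe (array([246., 136.]), 0.9, array([0.6657, 0.1518]), np.float64(0.935))
top long_pipe (array([443., 180.]), 0.67, array([ 0.5176, -0.3684]), np.float64(0.36))
scene turntable (array([331., 147.]), 0.93, array([0.3753, 0.2467]), np.float64(0.897))
scene flange (array([394., 147.]), 0.78, array([0.5407, 0.377 ]), np.float64(0.922))
scene short_pipe (array([295., 200.]), 0.94, array([ 0.4488, -0.0599]), np.float64(0.943))
scene short_pipe (array([216., 239.]), 0.64, array([ 0.3909, -0.297 ]), np.float64(0.703))
scene short_pipe (array([322., 190.]), 0.57, array([0.4943, 0.0199]), np.float64(0.941))
scene narrow_pipe (array([261., 311.]), 0.91, array([ 0.6172, -0.3785]), np.float64(0.888))
scene narrow_pipe (array([192., 303.]), 0.82, array([ 0.4969, -0.4556]), np.float64(0.906))
scene narrow_pipe (array([212., 238.]), 0.64, array([ 0.3767, -0.2941]), np.float64(0.522))
scene long_pipe (array([402., 183.]), 0.89, array([0.6667, 0.1554]), np.float64(0.894))
scene long_pipe (array([333., 256.]), 0.23, array([ 0.6654, -0.2046]), np.float64(0.362))
```

View pics/crop.png

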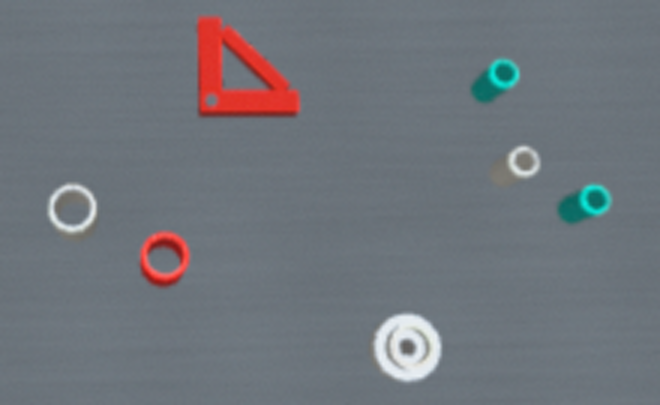

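The crop confirms the grey short pipe at top (294,195) next to the red one at (325,211). It also confirms the grey narrow pipe at (444,179) between the turquoise ones. One constant tool yaw of 24.6° works for every pick, so I'll keep it.

```bash
cat >> h.py <<'E'
from scipy.spatial.transform import Rotation as Ro
def plan(x,y,z,yaw=24.6):
    s=state(); R=np.array(s['eef_rot']); a=np.radians(yaw)
    D=np.array([[np.cos(a),np.sin(a),0],[np.sin(a),-np.cos(a),0],[0,0,-1]])
    d=np.array([x,y,z])-s['tool_pos']; v=R.T@d
    print('t',round(s['time_s'],2),'pos',np.round(s['tool_pos'],4),'op',round(float(s['opening']),4),'F',np.round(s['ft_force'],1))
    print('shift',np.round(v,4),'turn',np.round(Ro.from_matrix(R.T@D).as_rotvec(),4),'rows',round(np.linalg.norm(v)/.0417,1))
E
python3 -c "
from h import *
plan(.541,.373,.21)"
```

```text
t 0.85 pos [ 0.2188 -0.4773  0.2423] op 0.0853 F [-0.1  0.1  0.1]
shift [ 0.6472 -0.6387  0.0323] turn [ 0.0001 -0.      0.0004] rows 21.8
```

Call:
{"method": "servo_tool", "body": {
  "targets": [
    [[0, 0.028, -0.028, 0, 0, 0, 0], [0, 0.056, -0.056, 0, 0, 0, 0], [0, 0.085, -0.084, 0, 0, 0, 0], [0, 0.113, -0.112, 0, 0, 0, 0], [0, 0.142, -0.14, 0, 0, 0, 0]]
  ]
}}

```text
time_s: 1.27
tool_pos: [0.2896, -0.2892, 0.2423]
eef_rot: [[0.909, 0.416, 0.0], [0.416, -0.909, -0.0], [0.0, 0.0, -1.0]]
ft_force: [0.6, 0.5, 0.0]
opening: 0.0855
```

Call:
{"method": "servo_tool", "body": {
  "targets": [
    [[0, 0.028, -0.028, 0, 0, 0, 0], [0, 0.056, -0.056, 0, 0, 0, 0], [0, 0.085, -0.084, 0, 0, 0, 0], [0, 0.113, -0.112, 0, 0, 0, 0], [0, 0.142, -0.14, 0, 0, 0, 0]]
  ]
}}

```text
time_s: 1.68
tool_pos: [0.3607, -0.101, 0.2426]
eef_rot: [[0.91, 0.416, 0.001], [0.416, -0.91, -0.001], [0.001, 0.001, -1.0]]
ft_force: [0.3, -0.8, 0.5]
opening: 0.086
```

Call:
{"method": "servo_tool", "body": {
  "targets": [
    [[0, 0.028, -0.028, 0, 0, 0, 0], [0, 0.056, -0.056, 0, 0, 0, 0], [0, 0.085, -0.084, 0, 0, 0, 0], [0, 0.113, -0.112, 0, 0, 0, 0], [0, 0.142, -0.14, 0, 0, 0, 0]]
  ]
}}

```text
time_s: 2.1
tool_pos: [0.4318, 0.0876, 0.2429]
eef_rot: [[0.909, 0.416, 0.002], [0.416, -0.909, -0.001], [0.002, 0.002, -1.0]]
ft_force: [1.1, -0.2, 0.4]
opening: 0.0852
```

Call:
{"method": "servo_tool", "body": {
  "targets": [
    [[0, 0.028, -0.028, 0, 0, 0, 0], [0, 0.056, -0.056, 0, 0, 0, 0], [0, 0.085, -0.084, 0, 0, 0, 0], [0, 0.113, -0.112, 0, 0, 0, 0], [0, 0.142, -0.14, 0, 0, 0, 0]]
  ]
}}

```text
time_s: 2.52
tool_pos: [0.503, 0.2761, 0.2428]
eef_rot: [[0.909, 0.416, 0.003], [0.416, -0.909, -0.001], [0.002, 0.002, -1.0]]
ft_force: [0.6, -0.2, 1.2]
opening: 0.0855
```

```bash
python3 -c "
from h import *
plan(.541,.373,.21)"
```

```text
t 2.52 pos [0.503  0.2761 0.2428] op 0.0855 F [ 0.6 -0.2  1.2]
shift [ 0.0748 -0.0723  0.0329] turn [ 0.0019 -0.0021  0.    ] rows 2.6
```

Tracking is accurate.

Call:
{"method": "servo_tool", "body": {
  "targets": [
    [[0, 0.025, -0.024, 0.011, 0, 0, 0], [0, 0.05, -0.048, 0.022, 0.001, -0.001, 0], [0, 0.075, -0.072, 0.033, 0.002, -0.002, 0], [0, 0.075, -0.072, 0.033, 0.002, -0.002, 0], [0, 0.075, -0.072, 0.033, 0.002, -0.002, 0]]
  ]
}}

```text
time_s: 2.93
tool_pos: [0.5407, 0.3737, 0.2064]
eef_rot: [[0.908, 0.418, -0.004], [0.418, -0.908, -0.003], [-0.005, 0.001, -1.0]]
ft_force: [0.1, -0.7, 0.2]
opening: 0.0854
```

```bash
python3 - <<'E'
from h import *
c=get_calibration('wrist'); save('wrist','w1.png')
for o in locate('wrist','flange',0,cal=c): print(o)
for o in locate('wrist','turntable',0,cal=c): print(o)
plan(.541,.373,.21)
E
```

```text
(array([324., 171.]), 0.66, array([0.5434, 0.3712]), np.float64(0.975))
(array([350., 316.]), 0.74, array([0.3798, 0.2529]), np.float64(0.867))
(array([320., 176.]), 0.35, array([0.5235, 0.362 ]), np.float64(0.407))
t 3.08 pos [0.5416 0.372  0.2116] op 0.0855 F [ 0.  -0.6 -0.3]
shift [-0.0001 -0.0011  0.0016] turn [-0.0001 -0.0025 -0.0008] rows 0.0
```

View pics/w1.png

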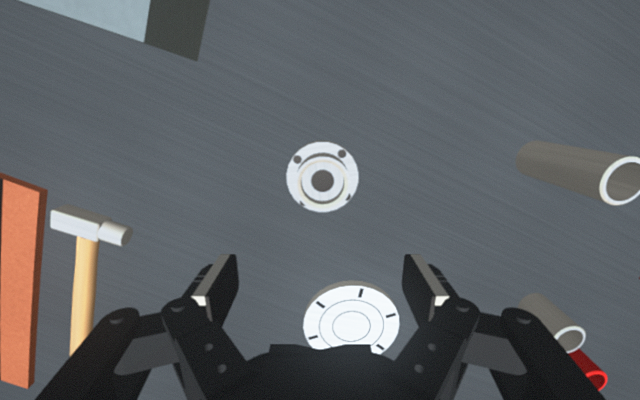

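The wrist view shows the flange at (324,171), clear all round. I'll descend onto the hub.

```bash
python3 - <<'E'
from h import *
plan(.543,.371,.028)
E
```

```text
t 3.08 pos [0.5416 0.372  0.2116] op 0.0855 F [ 0.  -0.6 -0.3]
shift [0.0004 0.0015 0.1836] turn [-0.0001 -0.0025 -0.0008] rows 4.4
```

Call:
{"method": "servo_tool", "body": {
  "targets": [
    [[0, 0, 0.001, 0.035, 0, -0.002, 0], [0, 0, 0.001, 0.07, 0, -0.002, 0], [0, 0, 0.001, 0.1, 0, -0.002, 0], [0, 0, 0.001, 0.125, 0, -0.002, 0], [0, 0, 0.001, 0.14, 0, -0.002, 0]]
  ]
}}

```text
time_s: 3.5
tool_pos: [0.5416, 0.3695, 0.0702]
eef_rot: [[0.91, 0.414, -0.001], [0.414, -0.91, -0.001], [-0.001, 0.0, -1.0]]
ft_force: [-1.2, -0.5, -0.2]
opening: 0.0852
```

```bash
python3 - <<'E'
from h import *
plan(.543,.371,.028)
c=get_calibration('wrist'); save('wrist','w2.png')
for o in locate('wrist','flange',0,cal=c): print(o)
plan(.543,.371,.028)
E
```

```text
t 3.5 pos [0.5416 0.3695 0.0702] op 0.0852 F [-1.2 -0.5 -0.2]
shift [ 0.0019 -0.0008  0.0422] turn [ 0.0002  0.001  -0.0023] rows 1.0
(array([317., 220.]), 0.81, array([0.5428, 0.3709]), np.float64(0.989))
t 3.6 pos [0.5413 0.3694 0.07  ] op 0.0854 F [-0.  -0.3  0.1]
shift [ 0.0023 -0.0007  0.042 ] turn [ 0.0004  0.0031 -0.0022] rows 1.0
```

View pics/w2.png

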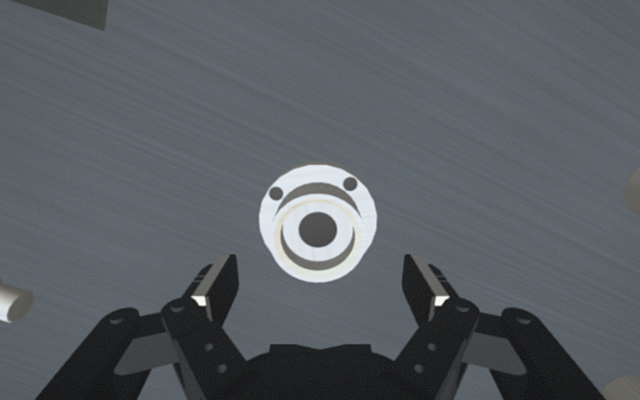

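The flange is centred between the pads at (317,220). I'll go down the rest and grip.

Call:
{"method": "servo_tool", "body": {
  "targets": [
    [[0, 0.002, -0.001, 0.02, 0, 0.002, 0], [0, 0.002, -0.001, 0.035, 0, 0.002, 0], [0, 0.002, -0.001, 0.042, 0, 0.002, 0], [0, 0.002, -0.001, 0.042, 0, 0.002, 0], [0, 0.002, -0.001, 0.042, 0, 0.002, 0]]
  ]
}}

```text
time_s: 4.02
tool_pos: [0.5433, 0.3712, 0.0301]
eef_rot: [[0.91, 0.414, 0.001], [0.414, -0.91, 0.0], [0.001, 0.0, -1.0]]
ft_force: [-0.4, 0.1, 0.2]
opening: 0.0854
```

Call:
{"method": "servo_tool", "body": {
  "targets": [
    [[0.5, 0, 0, 0, 0, 0, 0], [0.7, 0, 0, 0, 0, 0, 0], [0.8, 0, 0, 0, 0, 0, 0], [0.8, 0, 0, 0, 0, 0, 0], [0.8, 0, 0, 0, 0, 0, 0]]
  ],
  "force": 60
}}

```text
time_s: 4.43
tool_pos: [0.5444, 0.3722, 0.0331]
eef_rot: [[0.91, 0.414, 0.005], [0.414, -0.91, 0.003], [0.006, -0.001, -1.0]]
ft_force: [-1.8, 0.3, 8.2]
opening: 0.058
```

Call:
{"method": "servo_tool", "body": {
  "targets": [
    [[0.8, 0, 0, 0, 0, 0, 0], [0.8, 0, 0, 0, 0, 0, 0], [0.8, 0, 0, -0.003, 0, 0, 0], [0.8, 0, 0, -0.008, 0, 0, 0], [0.8, 0, 0, -0.012, 0, 0, 0]]
  ]
}}

```text
time_s: 4.85
tool_pos: [0.5438, 0.3718, 0.0444]
eef_rot: [[0.91, 0.414, 0.003], [0.414, -0.91, 0.002], [0.003, -0.001, -1.0]]
ft_force: [-0.6, 0.5, -6.8]
opening: 0.058
```

```bash
python3 - <<'E'
from h import *
plan(.374,.249,.11)
E
```

```text
t 4.85 pos [0.5438 0.3718 0.0444] op 0.058 F [-0.6  0.5 -6.8]
shift [-0.2051  0.0415 -0.0663] turn [-0.0006 -0.0034 -0.0026] rows 5.3
```

Call:
{"method": "servo_tool", "body": {
  "targets": [
    [[0.8, 0, 0, -0.015, 0, 0, 0], [0.8, -0.01, 0.002, -0.04, 0, 0, 0], [0.8, -0.035, 0.008, -0.06, 0, 0, 0], [0.8, -0.07, 0.015, -0.066, 0, -0.003, 0], [0.8, -0.105, 0.022, -0.066, 0, -0.003, 0]]
  ]
}}

```text
time_s: 5.27
tool_pos: [0.4573, 0.3081, 0.1128]
eef_rot: [[0.91, 0.414, 0.004], [0.414, -0.91, 0.003], [0.005, -0.001, -1.0]]
ft_force: [0.1, -0.1, -6.0]
opening: 0.0578
```

Call:
{"method": "servo_tool", "body": {
  "targets": [
    [[0.8, -0.035, 0.007, 0, 0, 0, 0], [0.8, -0.065, 0.013, 0, 0, 0, 0], [0.8, -0.085, 0.017, 0, 0, 0, 0], [0.8, -0.1, 0.02, 0, 0, 0, 0], [0.8, -0.1, 0.02, 0, 0, 0, 0]]
  ]
}}

```text
time_s: 5.68
tool_pos: [0.3725, 0.2471, 0.1121]
eef_rot: [[0.91, 0.414, 0.003], [0.414, -0.91, 0.002], [0.004, -0.001, -1.0]]
ft_force: [-1.1, -0.0, -8.3]
opening: 0.0574
```

```bash
python3 - <<'E'
from h import *
plan(.374,.249,.060)
c=get_calibration('wrist'); im=save('wrist','w3.png')
for z in(.06,.075,.078):
  for o in locate('wrist','flange',z,cal=c): print(z,o)
for o in locate('wrist','turntable',0,cal=c): print(o)
plan(.374,.249,.060)
E
```

```text
t 5.68 pos [0.3725 0.2471 0.1121] op 0.0574 F [-1.1 -0.  -8.3]
shift [ 0.002  -0.0011  0.0522] turn [-0.0007 -0.0037 -0.0027] rows 1.3
0.06 (array([319., 246.]), 0.79, array([0.367 , 0.2439]), np.float64(0.809))
0.075 (array([319., 246.]), 0.79, array([0.3703, 0.245 ]), np.float64(0.923))
0.078 (array([319., 246.]), 0.79, array([0.3709, 0.2452]), np.float64(0.944))
(array([312., 166.]), 0.59, array([0.3756, 0.2504]), np.float64(0.473))
t 5.93 pos [0.3752 0.2489 0.1125] op 0.0578 F [-0.4 -0.  -8.8]
shift [-0.0013 -0.0005  0.0525] turn [-0.0011 -0.006  -0.0026] rows 1.3
```

View pics/w3.png

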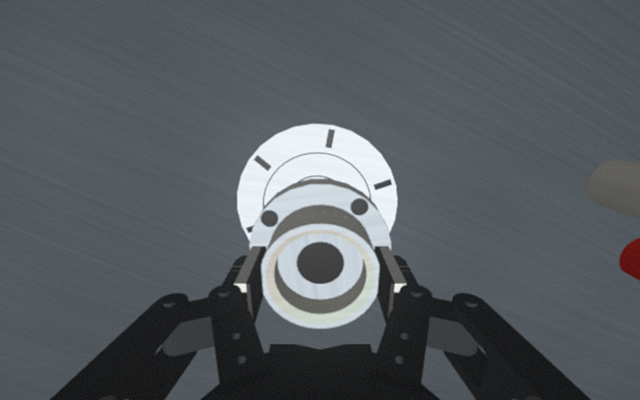

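The wrist view shows the held flange above the plate. The plate's visible edges are at columns 237 and 397, with its top at row 124.

```bash
python3 - <<'E'
from h import *
c=get_calibration('wrist')
for x,y in((.374,.249),(.3756,.2504)):
    P=np.c_[x+.065*np.cos(A),y+.065*np.sin(A),0*A+.025]; q=proj(c,P); print(x,y,q.min(0),q.max(0))
plan(.374,.249,.06)
E
```

```text
0.374 0.249 [238.05003    130.12503133] [397.68160031 280.96815944]
0.3756 0.2504 [237.08030536 127.32790265] [397.13801492 278.97610176]
t 5.93 pos [0.3752 0.2489 0.1125] op 0.0578 F [-0.4 -0.  -8.8]
shift [-0.0013 -0.0005  0.0525] turn [-0.0011 -0.006  -0.0026] rows 1.3
```

Call:
{"method": "servo_tool", "body": {
  "targets": [
    [[0.8, 0.001, -0.001, 0.015, 0, -0.004, 0], [0.8, 0.001, -0.001, 0.03, 0, -0.004, 0], [0.8, 0.001, -0.001, 0.04, 0, -0.004, 0], [0.8, 0.001, -0.001, 0.047, 0, -0.004, 0], [0.8, 0.001, -0.001, 0.049, 0, -0.004, 0]]
  ]
}}

```text
time_s: 6.35
tool_pos: [0.3754, 0.2501, 0.062]
eef_rot: [[0.91, 0.414, -0.001], [0.414, -0.91, 0.001], [-0.001, -0.001, -1.0]]
ft_force: [-0.3, -0.1, -7.7]
opening: 0.0577
```

Call:
{"method": "servo_tool", "body": {
  "targets": [
    [[0.8, 0, 0, 0.001, 0, 0, 0], [0.8, 0, 0, 0.002, 0, 0, 0], [0.8, 0, 0, 0.003, 0, 0, 0], [0.8, 0, 0, 0.004, 0, 0, 0], [0.8, 0, 0, 0.005, 0, 0, 0]]
  ]
}}

```text
time_s: 6.77
tool_pos: [0.3758, 0.2503, 0.0581]
eef_rot: [[0.91, 0.414, -0.0], [0.414, -0.91, 0.001], [0.0, -0.001, -1.0]]
ft_force: [-5.7, -3.2, 6.7]
opening: 0.058
```

Contact: the load is off and it presses with about 7 N. I'll release and back off.

Call:
{"method": "servo_tool", "body": {
  "targets": [
    [[0.5, 0, 0, 0, 0, 0, 0], [0.2, 0, 0, 0, 0, 0, 0], [0, 0, 0, 0, 0, 0, 0], [0, 0, 0, 0, 0, 0, 0], [0, 0, 0, 0, 0, 0, 0]]
  ]
}}

```text
time_s: 7.18
tool_pos: [0.3763, 0.2506, 0.0589]
eef_rot: [[0.91, 0.414, 0.001], [0.414, -0.91, 0.002], [0.002, -0.001, -1.0]]
ft_force: [0.4, 0.6, 0.8]
opening: 0.0856
```

Call:
{"method": "servo_tool", "body": {
  "targets": [
    [[0, 0, 0, -0.02, 0, 0, 0], [0, 0, 0, -0.05, 0, 0, 0], [0, 0, 0, -0.09, 0, 0, 0], [0, 0, 0, -0.12, 0, 0, 0], [0, 0, 0, -0.14, 0, 0, 0]]
  ]
}}

```text
time_s: 7.6
tool_pos: [0.377, 0.2508, 0.2031]
eef_rot: [[0.91, 0.414, 0.006], [0.414, -0.91, 0.005], [0.008, -0.001, -1.0]]
ft_force: [0.4, -0.4, 0.0]
opening: 0.0855
```

```bash
python3 - <<'E'
from h import *
camera('wrist')
c=get_calibration('wrist'); im=save('wrist','w4.png')
for o in locate('wrist','flange',.025,cal=c): print(o)
for o in locate('wrist','turntable',0,cal=c): print(o)
plan(.496,.018,.2)
E
```

```text
(array([319., 187.]), 0.9, array([0.3755, 0.2494]), np.float64(0.978))
(array([313., 150.]), 0.62, array([0.3757, 0.2508]), np.float64(0.984))
t 7.8 pos [0.3762 0.2504 0.199 ] op 0.0853 F [-0.4 -0.4  0. ]
shift [ 0.0128  0.2612 -0.0013] turn [-0.0012 -0.0031 -0.0025] rows 6.3
```

View pics/w4.png

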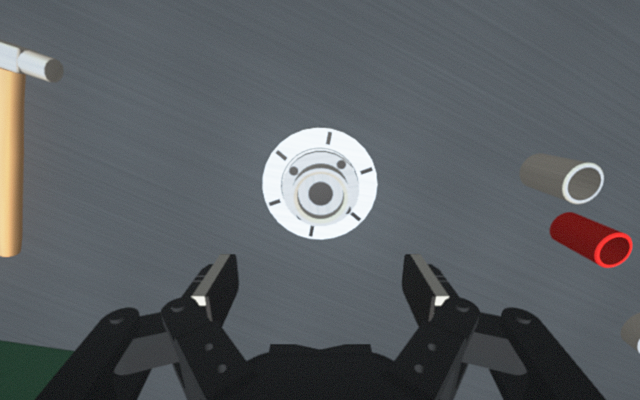

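The flange sits within about 1.5 mm of the plate centre, around (319,187). Next is the grey short pipe.

Call:
{"method": "servo_tool", "body": {
  "targets": [
    [[0, 0.002, 0.035, 0, 0, 0, 0], [0, 0.004, 0.07, 0, 0, 0, 0], [0, 0.006, 0.108, 0, 0, 0, 0], [0, 0.008, 0.146, 0, 0, -0.003, 0], [0, 0.009, 0.184, 0, 0, -0.003, 0]]
  ]
}}

```text
time_s: 8.22
tool_pos: [0.4605, 0.085, 0.197]
eef_rot: [[0.91, 0.414, -0.003], [0.414, -0.91, 0.001], [-0.003, -0.002, -1.0]]
ft_force: [0.2, 1.3, -0.4]
opening: 0.085
```

Call:
{"method": "servo_tool", "body": {
  "targets": [
    [[0, 0.001, 0.035, 0, 0, 0, 0], [0, 0.003, 0.06, 0, 0, 0, 0], [0, 0.004, 0.077, 0, 0, 0, 0], [0, 0.004, 0.077, 0, 0, 0, 0], [0, 0.004, 0.077, 0, 0, 0, 0]]
  ]
}}

```text
time_s: 8.63
tool_pos: [0.4955, 0.0161, 0.195]
eef_rot: [[0.911, 0.413, -0.007], [0.413, -0.911, 0.001], [-0.005, -0.004, -1.0]]
ft_force: [0.4, -0.4, 0.3]
opening: 0.0855
```

```bash
python3 - <<'E'
from h import *
camera('wrist')
c=get_calibration('wrist'); im=save('wrist','w5.png')
for o in locate('wrist','short_pipe',0,cal=c): print(o)
plan(.496,.018,.2)
E
```

```text
(array([321., 190.]), 0.93, array([0.4979, 0.0176]), np.float64(0.96))
(array([370., 253.]), 0.73, array([ 0.4534, -0.0636]), np.float64(0.962))
t 8.78 pos [0.4955 0.0175 0.1962] op 0.0855 F [ 0.3 -0.2 -0.3]
shift [ 0.0007 -0.0003 -0.0038] turn [-0.0029  0.0035 -0.0009] rows 0.1
```

View pics/w5.png

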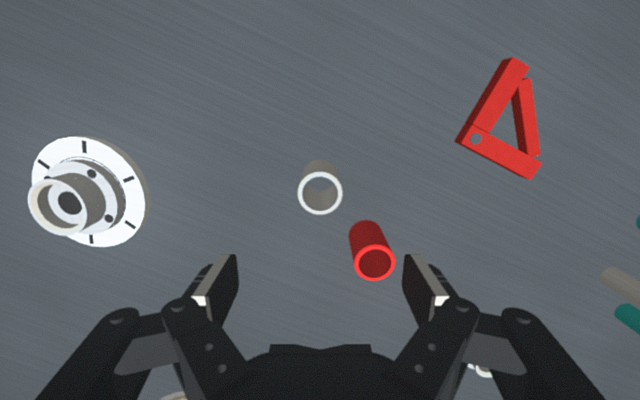

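The grey short pipe is at (320,193), centred, and the red one is at (373,262), beside the jaw path. I'll go down on the grey one.

```bash
python3 - <<'E'
from h import *
plan(.498,.0176,.043)
E
```

```text
t 8.78 pos [0.4955 0.0175 0.1962] op 0.0855 F [ 0.3 -0.2 -0.3]
shift [0.0029 0.0014 0.1532] turn [-0.0029  0.0035 -0.0009] rows 3.7
```

Call:
{"method": "servo_tool", "body": {
  "targets": [
    [[0, 0.003, 0.001, 0.03, -0.003, 0.003, 0], [0, 0.003, 0.001, 0.055, -0.003, 0.003, 0], [0, 0.003, 0.001, 0.075, -0.003, 0.003, 0], [0, 0.003, 0.001, 0.09, -0.003, 0.003, 0], [0, 0.003, 0.001, 0.095, -0.003, 0.003, 0]]
  ]
}}

```text
time_s: 9.2
tool_pos: [0.4964, 0.019, 0.0983]
eef_rot: [[0.909, 0.417, -0.005], [0.417, -0.909, -0.0], [-0.005, -0.002, -1.0]]
ft_force: [0.5, 0.4, -0.5]
opening: 0.0855
```

```bash
python3 - <<'E'
from h import *
c=get_calibration('wrist'); im=save('wrist','w6.png')
for o in locate('wrist','short_pipe',0,cal=c): print(o)
plan(.498,.0176,.043)
E
```

```text
(array([384., 313.]), 0.86, array([ 0.4524, -0.0639]), np.float64(0.757))
(array([321., 228.]), 0.57, array([0.4978, 0.0177]), np.float64(0.975))
t 9.3 pos [0.4975 0.0187 0.1004] op 0.0856 F [ 0.7  0.3 -0.1]
shift [0.0002 0.0012 0.0574] turn [-0.0008  0.0023  0.0003] rows 1.4
```

View pics/w6.png

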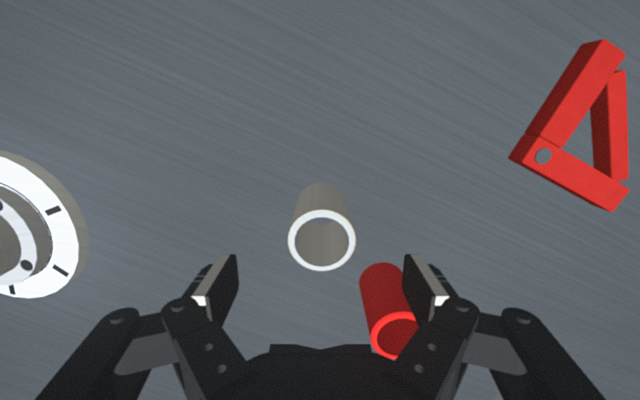

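Call:
{"method": "servo_tool", "body": {
  "targets": [
    [[0, 0, 0.001, 0.02, -0.001, 0.002, 0], [0, 0, 0.001, 0.04, -0.001, 0.002, 0], [0, 0, 0.001, 0.052, -0.001, 0.002, 0], [0, 0, 0.001, 0.057, -0.001, 0.002, 0], [0.3, 0, 0.001, 0.057, -0.001, 0.002, 0]]
  ]
}}

```text
time_s: 9.72
tool_pos: [0.4975, 0.0179, 0.0432]
eef_rot: [[0.909, 0.417, -0.001], [0.417, -0.909, -0.0], [-0.001, -0.0, -1.0]]
ft_force: [-0.3, -0.8, 0.2]
opening: 0.0752
```

Call:
{"method": "servo_tool", "body": {
  "targets": [
    [[0.5, 0, 0, 0, 0, 0, 0], [0.7, 0, 0, 0, 0, 0, 0], [0.8, 0, 0, 0, 0, 0, 0], [0.9, 0, 0, 0, 0, 0, 0], [0.9, 0, 0, 0, 0, 0, 0]]
  ],
  "force": 45
}}

```text
time_s: 10.13
tool_pos: [0.4984, 0.018, 0.0446]
eef_rot: [[0.909, 0.417, 0.001], [0.417, -0.909, -0.0], [0.001, 0.001, -1.0]]
ft_force: [-1.6, 1.0, 5.3]
opening: 0.041
```

Call:
{"method": "servo_tool", "body": {
  "targets": [
    [[0.9, 0, 0, 0, 0, 0, 0], [0.9, 0, 0, 0, 0, 0, 0], [0.9, 0, 0, -0.005, 0, 0, 0], [0.9, 0, 0, -0.02, 0, 0, 0], [0.9, 0, 0, -0.04, 0, 0, 0]]
  ]
}}

```text
time_s: 10.55
tool_pos: [0.4968, 0.018, 0.0833]
eef_rot: [[0.909, 0.417, -0.003], [0.417, -0.909, -0.0], [-0.003, -0.001, -1.0]]
ft_force: [-0.6, 0.1, -1.6]
opening: 0.0408
```

```bash
python3 - <<'E'
from h import *
plan(.3757,.250,.15)
c=get_calibration('wrist'); im=save('wrist','w7.png')
plan(.3757,.250,.15)
E
```

```text
t 10.55 pos [0.4968 0.018  0.0833] op 0.0408 F [-0.6  0.1 -1.6]
shift [-0.0136 -0.2615 -0.0663] turn [-0.0014  0.0031  0.0005] rows 6.5
t 10.6 pos [0.4997 0.0179 0.0888] op 0.041 F [ 3.3 -0.6  1.6]
shift [-0.0157 -0.2625 -0.0619] turn [ 0.0025 -0.0046  0.0006] rows 6.5
```

View pics/w7.png

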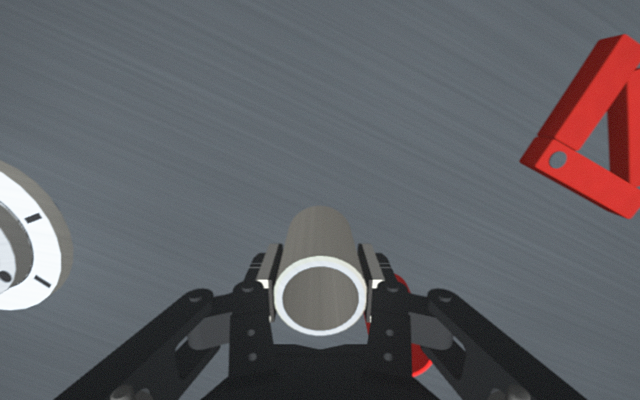

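The pipe is held straight. I'll raise it and move it over to the flange.

Call:
{"method": "servo_tool", "body": {
  "targets": [
    [[0.9, 0, 0, -0.025, 0, -0.002, 0], [0.9, -0.002, -0.02, -0.05, 0, -0.002, 0], [0.9, -0.004, -0.055, -0.062, 0, -0.002, 0], [0.9, -0.006, -0.092, -0.064, 0, -0.002, 0], [0.9, -0.008, -0.13, -0.064, 0, -0.002, 0]]
  ]
}}

```text
time_s: 11.02
tool_pos: [0.4377, 0.1336, 0.1534]
eef_rot: [[0.91, 0.415, 0.006], [0.415, -0.91, -0.001], [0.005, 0.003, -1.0]]
ft_force: [0.2, 0.2, -2.9]
opening: 0.0408
```

Call:
{"method": "servo_tool", "body": {
  "targets": [
    [[0.9, -0.002, -0.037, 0, 0, 0, 0], [0.9, -0.004, -0.073, 0, 0, 0, 0], [0.9, -0.006, -0.103, 0, 0, 0, 0], [0.9, -0.008, -0.122, 0, 0, 0, 0], [0.9, -0.008, -0.13, 0, 0, 0, 0]]
  ]
}}

```text
time_s: 11.43
tool_pos: [0.3748, 0.2505, 0.1526]
eef_rot: [[0.908, 0.418, 0.005], [0.418, -0.908, -0.0], [0.005, 0.002, -1.0]]
ft_force: [0.1, -0.5, -2.7]
opening: 0.0413
```

```bash
python3 - <<'E'
from h import *
camera('wrist')
plan(.3756,.250,.083)
c=get_calibration('wrist'); im=save('wrist','w8.png')
for o in locate('wrist','flange',.025,cal=c): print(o)
for o in locate('wrist','short_pipe',np.array(state()['tool_pos'])[2]-.0445,cal=c): print(o)
plan(.3756,.250,.083)
E
```

```text
t 11.48 pos [0.3751 0.2504 0.1526] op 0.0411 F [-0.5  0.2 -2.4]
shift [-0.0001  0.0004  0.0696] turn [ 0.0023 -0.0047  0.0018] rows 1.7
(array([318., 188.]), 0.77, array([0.3757, 0.2496]), np.float64(0.716))
(array([617., 252.]), 0.94, array([0.4577, 0.0559]), np.float64(0.727))
(array([319., 276.]), 0.92, array([0.3754, 0.2498]), np.float64(0.949))
t 11.63 pos [0.3767 0.2479 0.1528] op 0.0406 F [ 0.1  1.  -1.7]
shift [-0.0005 -0.0026  0.0698] turn [ 0.0036 -0.0048 -0.0012] rows 1.7
```

View pics/w8.png

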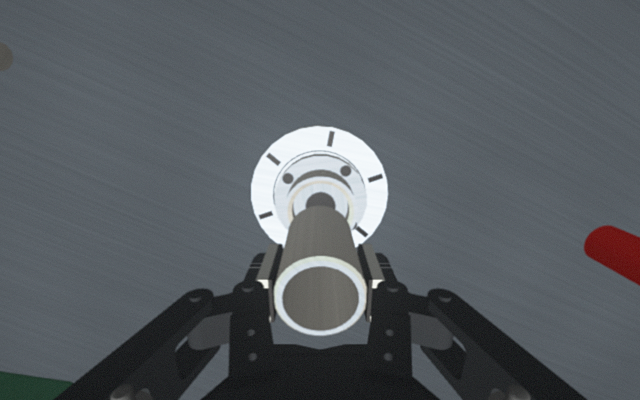

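The pipe axis is at (.3754,.2498) and the flange at (.3757,.2496), so they're aligned. I'll lower it.

Call:
{"method": "servo_tool", "body": {
  "targets": [
    [[0.9, 0, -0.001, 0.012, 0.002, -0.004, 0], [0.9, 0, -0.001, 0.024, 0.002, -0.004, 0], [0.9, 0, -0.001, 0.032, 0.002, -0.004, 0], [0.9, 0, -0.001, 0.036, 0.002, -0.004, 0], [0.9, 0, -0.001, 0.038, 0.002, -0.004, 0]]
  ]
}}

```text
time_s: 12.05
tool_pos: [0.3765, 0.248, 0.1136]
eef_rot: [[0.91, 0.414, -0.0], [0.414, -0.91, -0.002], [-0.001, 0.002, -1.0]]
ft_force: [-0.3, 0.1, -1.8]
opening: 0.0406
```

```bash
python3 - <<'E'
from h import *
plan(.3756,.250,.0955)
c=get_calibration('wrist'); im=save('wrist','w9.png')
plan(.3756,.250,.0955)
E
```

```text
t 12.05 pos [0.3765 0.248  0.1136] op 0.0406 F [-0.3  0.1 -1.8]
shift [ 0.     -0.0022  0.0181] turn [ 0.0018  0.0011 -0.0023] rows 0.4
t 12.1 pos [0.3765 0.2482 0.1138] op 0.0408 F [ 0.1 -0.2 -3. ]
shift [-0.0001 -0.002   0.0183] turn [ 0.0018  0.0007 -0.0021] rows 0.4
```

View pics/w9.png

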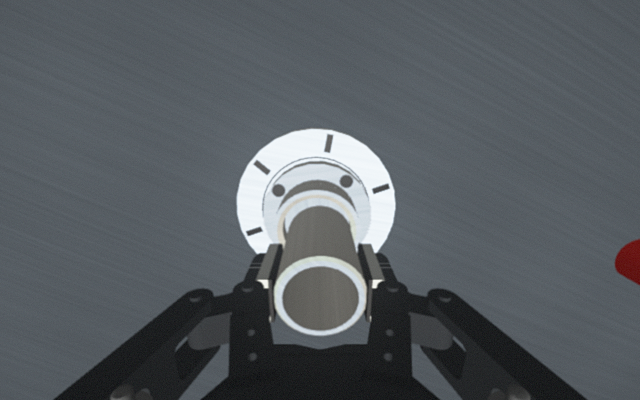

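The plate centre (column 316) lies about 2 mm to the tool's -y side of the pipe (320). I'll correct that and continue down.

Call:
{"method": "servo_tool", "body": {
  "targets": [
    [[0.9, 0, -0.002, 0, 0.001, 0, 0], [0.9, 0, -0.002, 0.004, 0.001, 0, 0], [0.9, 0, -0.002, 0.008, 0.001, 0, 0], [0.9, 0, -0.002, 0.012, 0.001, 0, 0], [0.9, 0, -0.002, 0.014, 0.001, 0, 0]]
  ]
}}

```text
time_s: 12.52
tool_pos: [0.3754, 0.25, 0.0991]
eef_rot: [[0.91, 0.414, -0.001], [0.414, -0.91, -0.001], [-0.001, 0.001, -1.0]]
ft_force: [-0.1, -0.3, -3.4]
opening: 0.0407
```

Call:
{"method": "servo_tool", "body": {
  "targets": [
    [[0.9, 0, 0, 0.001, 0, 0, 0], [0.9, 0, 0, 0.002, 0, 0, 0], [0.9, 0, 0, 0.003, 0, 0, 0], [0.9, 0, 0, 0.004, 0, 0, 0], [0.9, 0, 0, 0.005, 0, 0, 0]]
  ]
}}

```text
time_s: 12.93
tool_pos: [0.3758, 0.2502, 0.0956]
eef_rot: [[0.91, 0.415, 0.0], [0.415, -0.91, -0.001], [-0.0, 0.001, -1.0]]
ft_force: [-6.9, -2.3, 14.7]
opening: 0.0408
```

The pipe is home at TCP z .0956, which matches the prediction, with 15 N of contact. I'll release it.

Call:
{"method": "servo_tool", "body": {
  "targets": [
    [[0.7, 0, 0, -0.001, 0, 0, 0], [0.3, 0, 0, -0.001, 0, 0, 0], [0, 0, 0, -0.001, 0, 0, 0], [0, 0, 0, -0.001, 0, 0, 0], [0, 0, 0, -0.001, 0, 0, 0]]
  ]
}}

```text
time_s: 13.35
tool_pos: [0.3759, 0.2502, 0.0966]
eef_rot: [[0.91, 0.415, 0.0], [0.415, -0.91, -0.001], [0.0, 0.001, -1.0]]
ft_force: [0.6, 0.5, 0.7]
opening: 0.0851
```

Call:
{"method": "servo_tool", "body": {
  "targets": [
    [[0, 0, 0, -0.02, 0, 0, 0], [0, 0, 0, -0.05, 0, 0, 0], [0, 0, 0, -0.09, 0, 0, 0], [0, 0, 0, -0.12, 0, 0, 0], [0, 0, 0, -0.14, 0, 0, 0]]
  ]
}}

```text
time_s: 13.77
tool_pos: [0.3764, 0.2506, 0.2404]
eef_rot: [[0.91, 0.415, 0.004], [0.415, -0.91, 0.002], [0.005, 0.0, -1.0]]
ft_force: [-0.3, 0.5, -0.6]
opening: 0.0849
```

```bash
python3 - <<'E'
from h import *
camera('wrist')
c=get_calibration('wrist'); im=save('wrist','w10.png')
for o in locate('wrist','short_pipe',.051,cal=c): print(o)
plan(.369,-.287,.2)
E
```

```text
(array([564., 230.]), 0.93, array([ 0.4492, -0.0014]), np.float64(0.686))
(array([318., 195.]), 0.59, array([0.3756, 0.25  ]), np.float64(0.974))
t 13.92 pos [0.3764 0.2506 0.2382] op 0.0858 F [-0.2 -0.7 -0.9]
shift [-0.2298  0.4862  0.0376] turn [ 0.0004 -0.0037 -0.0019] rows 12.9
```

View pics/w10.png

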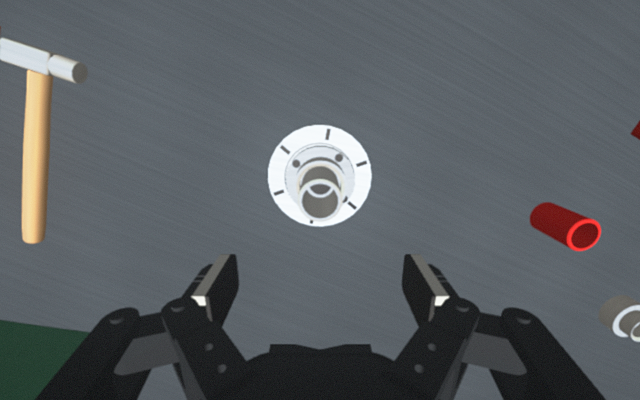

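The short pipe stands in the flange at (.3756,.2500). Next is the reducer.

Call:
{"method": "servo_tool", "body": {
  "targets": [
    [[0, -0.017, 0.036, 0, 0, 0, 0], [0, -0.034, 0.072, 0, 0, 0, 0], [0, -0.051, 0.108, 0, 0, -0.003, 0], [0, -0.068, 0.144, 0, 0, -0.003, 0], [0, -0.085, 0.18, 0, 0, -0.003, 0]]
  ]
}}

```text
time_s: 14.33
tool_pos: [0.3727, 0.05, 0.2362]
eef_rot: [[0.91, 0.415, -0.002], [0.415, -0.91, -0.0], [-0.002, -0.0, -1.0]]
ft_force: [0.9, -0.1, -0.4]
opening: 0.0853
```

Call:
{"method": "servo_tool", "body": {
  "targets": [
    [[0, -0.017, 0.036, 0, 0, 0, 0], [0, -0.034, 0.072, 0, 0, 0, 0], [0, -0.051, 0.108, 0, 0, 0, 0], [0, -0.068, 0.144, 0, 0, 0, 0], [0, -0.085, 0.18, 0, 0, 0, 0]]
  ]
}}

```text
time_s: 14.75
tool_pos: [0.3691, -0.1508, 0.2347]
eef_rot: [[0.91, 0.415, -0.003], [0.415, -0.91, 0.001], [-0.003, -0.002, -1.0]]
ft_force: [0.7, -0.2, 0.2]
opening: 0.0855
```

```bash
python3 - <<'E'
from h import *
plan(.369,-.287,.19)
E
```

```text
t 14.75 pos [ 0.3691 -0.1508  0.2347] op 0.0855 F [ 0.7 -0.2  0.2]
shift [-0.0565  0.124   0.0445] turn [-0.0022  0.0028 -0.0013] rows 3.4
```

Call:
{"method": "servo_tool", "body": {
  "targets": [
    [[0, -0.015, 0.035, 0.01, 0, 0, 0], [0, -0.03, 0.068, 0.02, -0.002, 0.002, 0], [0, -0.045, 0.1, 0.035, -0.002, 0.002, 0], [0, -0.056, 0.124, 0.044, -0.002, 0.002, 0], [0, -0.056, 0.124, 0.044, -0.002, 0.002, 0]]
  ]
}}

```text
time_s: 15.17
tool_pos: [0.3673, -0.2894, 0.1858]
eef_rot: [[0.912, 0.411, -0.007], [0.411, -0.912, 0.004], [-0.005, -0.006, -1.0]]
ft_force: [1.5, 0.1, -1.3]
opening: 0.0855
```

```bash
python3 - <<'E'
from h import *
camera('wrist')
c=get_calibration('wrist'); im=save('wrist','w11.png')
for o in locate('wrist','reducer',0,cal=c): print(o)
plan(.369,-.287,.037)
E
```

```text
(array([320., 175.]), 0.81, array([ 0.371 , -0.2857]), np.float64(0.981))
t 15.32 pos [ 0.369  -0.2862  0.1893] op 0.0857 F [-0.3  0.2  1. ]
shift [-1.000e-04  1.100e-03  1.523e-01] turn [-0.0027  0.0016 -0.0018] rows 3.7
```

View pics/w11.png

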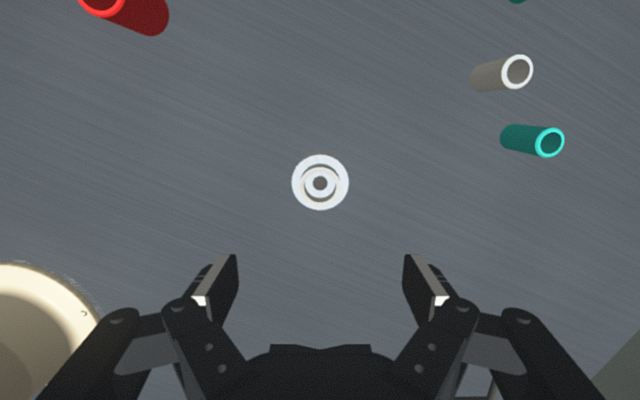

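The reducer is at (320,183), with nothing near the jaws. I'll descend to its neck.

Call:
{"method": "servo_tool", "body": {
  "targets": [
    [[0, 0.001, 0, 0.03, -0.002, 0.001, 0], [0, 0.002, 0, 0.06, -0.002, 0.001, 0], [0, 0.002, 0, 0.085, -0.002, 0.001, 0], [0, 0.002, 0, 0.105, -0.002, 0.001, 0], [0, 0.002, 0, 0.115, -0.002, 0.001, 0]]
  ]
}}

```text
time_s: 15.73
tool_pos: [0.37, -0.2831, 0.0719]
eef_rot: [[0.909, 0.416, -0.003], [0.416, -0.909, 0.003], [-0.002, -0.004, -1.0]]
ft_force: [0.1, 0.4, -0.6]
opening: 0.0853
```

```bash
python3 - <<'E'
from h import *
camera('wrist')
c=get_calibration('wrist'); im=save('wrist','w12.png')
for o in locate('wrist','reducer',0,cal=c): print(o)
plan(.371,-.286,.038)
E
```

```text
(array([324., 224.]), 0.89, array([ 0.371 , -0.2858]), np.float64(0.985))
t 15.88 pos [ 0.3709 -0.2846  0.0748] op 0.0853 F [ 0.4 -0.3  0.6]
shift [-0.0005  0.0014  0.0368] turn [-0.0008  0.0005 -0.0006] rows 0.9
```

View pics/w12.png

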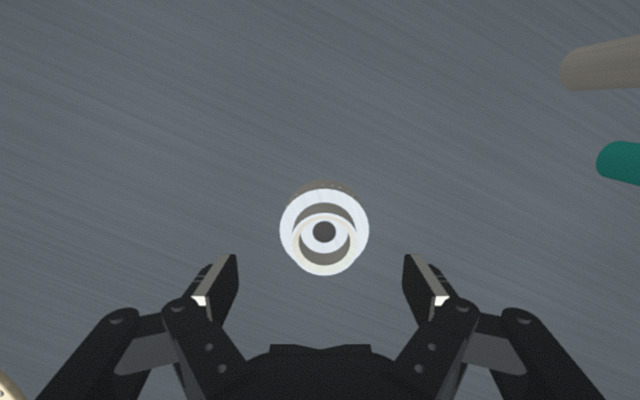

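Call:
{"method": "servo_tool", "body": {
  "targets": [
    [[0, 0, 0.001, 0.018, 0, 0, 0], [0, 0, 0.001, 0.03, 0, 0, 0], [0, 0, 0.001, 0.036, 0, 0, 0], [0, 0, 0.001, 0.036, 0, 0, 0], [0.3, 0, 0.001, 0.036, 0, 0, 0]]
  ]
}}

```text
time_s: 16.3
tool_pos: [0.3718, -0.2858, 0.04]
eef_rot: [[0.909, 0.416, 0.0], [0.416, -0.909, -0.001], [0.0, 0.001, -1.0]]
ft_force: [0.6, 0.8, -0.3]
opening: 0.0752
```

Call:
{"method": "servo_tool", "body": {
  "targets": [
    [[0.5, 0, 0, 0, 0, 0, 0], [0.7, 0, 0, 0, 0, 0, 0], [0.8, 0, 0, 0, 0, 0, 0], [0.9, 0, 0, 0, 0, 0, 0], [0.9, 0, 0, 0, 0, 0, 0]]
  ],
  "force": 50
}}

```text
time_s: 16.72
tool_pos: [0.3724, -0.2861, 0.0413]
eef_rot: [[0.909, 0.416, 0.002], [0.416, -0.909, -0.001], [0.001, 0.002, -1.0]]
ft_force: [-0.6, 1.4, 6.3]
opening: 0.0396
```

Call:
{"method": "servo_tool", "body": {
  "targets": [
    [[0.9, 0, 0, 0, 0, 0, 0], [0.9, 0, 0, 0, 0, 0, 0], [0.9, 0, 0, -0.005, 0, 0, 0], [0.9, 0, 0, -0.02, 0, 0, 0], [0.9, 0, 0, -0.04, 0, 0, 0]]
  ]
}}

```text
time_s: 17.13
tool_pos: [0.371, -0.285, 0.0798]
eef_rot: [[0.909, 0.416, -0.002], [0.416, -0.909, 0.002], [-0.001, -0.003, -1.0]]
ft_force: [0.3, -0.4, -3.7]
opening: 0.0395
```

```bash
python3 - <<'E'
from h import *
camera('wrist')
c=get_calibration('wrist'); im=save('wrist','w13.png')
plan(.3756,.250,.22)
E
```

```text
t 17.23 pos [ 0.3736 -0.2872  0.0841] op 0.0398 F [ 0.4 -0.4 -3.8]
shift [ 0.2257 -0.4868 -0.1386] turn [ 0.007  -0.0032 -0.0004] rows 13.3
```

View pics/w13.png

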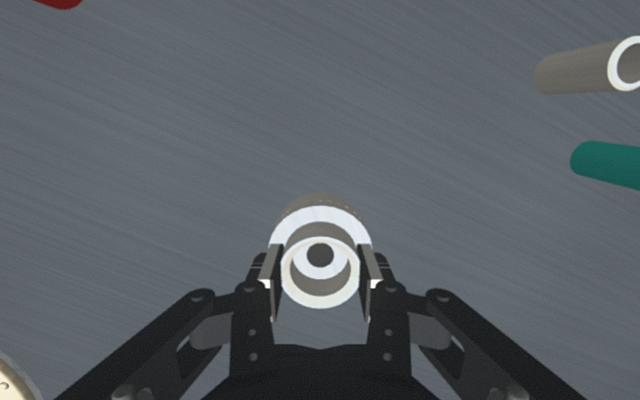

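The reducer is held at its neck, level, with a 4 N load. I'll lift it and carry it over to the stack.

Call:
{"method": "servo_tool", "body": {
  "targets": [
    [[0.9, 0, 0, -0.03, 0, 0, 0], [0.9, 0.005, -0.01, -0.065, 0.003, -0.002, 0], [0.9, 0.015, -0.03, -0.095, 0.003, -0.002, 0], [0.9, 0.03, -0.062, -0.115, 0.003, -0.002, 0], [0.9, 0.046, -0.097, -0.125, 0.003, -0.002, 0]]
  ]
}}

```text
time_s: 17.65
tool_pos: [0.3747, -0.1791, 0.2106]
eef_rot: [[0.91, 0.414, 0.006], [0.414, -0.91, -0.005], [0.003, 0.007, -1.0]]
ft_force: [1.1, 1.2, -4.6]
opening: 0.0395
```

Call:
{"method": "servo_tool", "body": {
  "targets": [
    [[0.9, 0.017, -0.036, 0, 0, 0, 0], [0.9, 0.034, -0.072, 0, 0, 0, 0], [0.9, 0.051, -0.108, 0, 0, 0, 0], [0.9, 0.068, -0.144, 0, 0, 0, 0], [0.9, 0.085, -0.18, 0, 0, 0, 0]]
  ]
}}

```text
time_s: 18.07
tool_pos: [0.3769, 0.0217, 0.2085]
eef_rot: [[0.911, 0.413, 0.005], [0.413, -0.911, -0.005], [0.002, 0.007, -1.0]]
ft_force: [1.4, 0.8, -4.3]
opening: 0.0395
```

```bash
python3 - <<'E'
from h import *
plan(.3756,.250,.205)
E
```

```text
t 18.07 pos [0.3769 0.0217 0.2085] op 0.0395 F [ 1.4  0.8 -4.3]
shift [ 0.0932 -0.2084  0.0023] turn [ 0.0066 -0.0025 -0.0032] rows 5.5
```

Call:
{"method": "servo_tool", "body": {
  "targets": [
    [[0.9, 0.016, -0.036, 0, 0.003, 0, 0], [0.9, 0.032, -0.072, 0, 0.006, -0.002, -0.003], [0.9, 0.046, -0.103, 0, 0.006, -0.002, -0.003], [0.9, 0.058, -0.13, 0, 0.006, -0.002, -0.003], [0.9, 0.068, -0.152, 0, 0.006, -0.002, -0.003]]
  ]
}}

```text
time_s: 18.48
tool_pos: [0.3751, 0.1903, 0.2062]
eef_rot: [[0.909, 0.418, -0.001], [0.418, -0.909, -0.001], [-0.001, 0.0, -1.0]]
ft_force: [0.2, 0.1, -5.2]
opening: 0.0396
```

Call:
{"method": "servo_tool", "body": {
  "targets": [
    [[0.9, 0.01, -0.022, 0, 0, 0, 0], [0.9, 0.018, -0.04, 0, 0, 0, 0], [0.9, 0.023, -0.051, 0, 0, 0, 0], [0.9, 0.025, -0.055, 0, 0, 0, 0], [0.9, 0.025, -0.055, 0, 0, 0, 0]]
  ]
}}

```text
time_s: 18.9
tool_pos: [0.3747, 0.2509, 0.2053]
eef_rot: [[0.908, 0.419, -0.002], [0.419, -0.908, -0.002], [-0.003, 0.001, -1.0]]
ft_force: [-0.3, -0.7, -4.7]
opening: 0.0396
```

```bash
python3 - <<'E'
from h import *
camera('wrist')
plan(.3756,.250,.165)
z=state()['tool_pos'][2]-.041
c=get_calibration('wrist'); im=save('wrist','w14.png')
for o in locate('wrist','reducer',z,cal=c): print(o)
for o in locate('wrist','turntable',0,cal=c): print(o)
plan(.3756,.250,.165)
E
```

```text
t 18.95 pos [0.3748 0.2502 0.2055] op 0.0393 F [ 0.1 -1.  -4.9]
shift [0.0007 0.0005 0.0405] turn [0.0009 0.0023 0.0016] rows 1.0
(array([317., 244.]), 0.73, array([0.3742, 0.2493]), np.float64(0.882))
(array([312., 143.]), 0.79, array([0.3757, 0.2506]), np.float64(0.413))
t 19.1 pos [0.3751 0.2498 0.2061] op 0.0394 F [-0.5 -0.1 -4. ]
shift [0.0006 0.     0.0411] turn [0.0006 0.0012 0.0002] rows 1.0
```

View pics/w14.png

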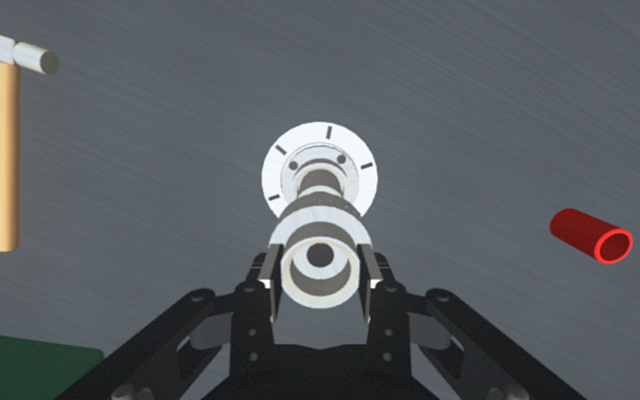

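The reducer is about 1.5 mm short along tool x, so I'll shift that much and lower it.

Call:
{"method": "servo_tool", "body": {
  "targets": [
    [[0.9, 0.0015, 0, 0.01, 0, 0.001, 0], [0.9, 0.0015, 0, 0.02, 0, 0.001, 0], [0.9, 0.0015, 0, 0.028, 0, 0.001, 0], [0.9, 0.0015, 0, 0.034, 0, 0.001, 0], [0.9, 0.0015, 0, 0.037, 0, 0.001, 0]]
  ]
}}

```text
time_s: 19.52
tool_pos: [0.3759, 0.2499, 0.1673]
eef_rot: [[0.909, 0.416, -0.002], [0.416, -0.909, -0.002], [-0.003, 0.001, -1.0]]
ft_force: [-0.4, 0.5, -4.9]
opening: 0.0394
```

```bash
python3 - <<'E'
from h import *
plan(.3766,.2505,.148)
E
```

```text
t 19.52 pos [0.3759 0.2499 0.1673] op 0.0394 F [-0.4  0.5 -4.9]
shift [ 0.001  -0.0002  0.0193] turn [ 0.0008  0.0026 -0.0001] rows 0.5
```

Call:
{"method": "servo_tool", "body": {
  "targets": [
    [[0.9, 0.001, 0, 0.003, 0, 0.002, 0], [0.9, 0.001, 0, 0.006, 0, 0.002, 0], [0.9, 0.001, 0, 0.009, 0, 0.002, 0], [0.9, 0.001, 0, 0.012, 0, 0.002, 0], [0.9, 0.001, 0, 0.015, 0, 0.002, 0]]
  ]
}}

```text
time_s: 19.93
tool_pos: [0.3768, 0.2504, 0.1523]
eef_rot: [[0.909, 0.416, 0.0], [0.416, -0.909, -0.001], [-0.0, 0.001, -1.0]]
ft_force: [-1.0, 1.0, -4.2]
opening: 0.0395
```

Call:
{"method": "servo_tool", "body": {
  "targets": [
    [[0.9, 0, 0, 0.002, 0, 0, 0], [0.9, 0, 0, 0.004, 0, 0, 0], [0.9, 0, 0, 0.005, 0, 0, 0], [0.9, 0, 0, 0.006, 0, 0, 0], [0.9, 0, 0, 0.007, 0, 0, 0]]
  ]
}}

```text
time_s: 20.35
tool_pos: [0.3772, 0.2507, 0.1464]
eef_rot: [[0.909, 0.416, 0.002], [0.416, -0.909, 0.0], [0.001, 0.001, -1.0]]
ft_force: [-1.9, -1.5, 7.0]
opening: 0.0394
```

The reducer is home at TCP z .1464 (expected .146). I'll release it and raise the tool.

Call:
{"method": "servo_tool", "body": {
  "targets": [
    [[0.7, 0, 0, -0.0005, 0, 0, 0], [0.3, 0, 0, -0.0005, 0, 0, 0], [0, 0, 0, -0.0005, 0, 0, 0], [0, 0, 0, -0.0005, 0, 0, 0], [0, 0, 0, -0.0005, 0, 0, 0]]
  ]
}}

```text
time_s: 20.77
tool_pos: [0.3774, 0.2508, 0.1472]
eef_rot: [[0.909, 0.416, 0.002], [0.416, -0.909, 0.0], [0.002, 0.001, -1.0]]
ft_force: [0.2, 0.1, 1.0]
opening: 0.0842
```

Call:
{"method": "servo_tool", "body": {
  "targets": [
    [[0, 0, 0, -0.02, 0, 0, 0], [0, 0, 0, -0.05, 0, 0, 0], [0, 0, 0, -0.08, 0, 0, 0], [0, 0, 0, -0.1, 0, 0, 0], [0, 0, 0, -0.12, 0, 0, 0]]
  ]
}}

```text
time_s: 21.18
tool_pos: [0.3773, 0.2508, 0.2691]
eef_rot: [[0.909, 0.416, 0.004], [0.416, -0.909, 0.001], [0.004, 0.0, -1.0]]
ft_force: [-0.0, -0.1, -0.6]
opening: 0.0851
```

```bash
python3 - <<'E'
from h import *
camera('wrist')
c=get_calibration('wrist'); im=save('wrist','w15.png')
for o in locate('wrist','reducer',.105,cal=c): print(o)
plan(.5335,-.395,.22)
E
```

```text
(array([319., 189.]), 0.68, array([0.3772, 0.2497]), np.float64(0.964))
t 21.33 pos [0.3777 0.251  0.2686] op 0.0847 F [ 0.4 -0.4 -0.3]
shift [-0.1276  0.6522  0.0481] turn [ 0.0003 -0.0056  0.0001] rows 16.0
```

View pics/w15.png

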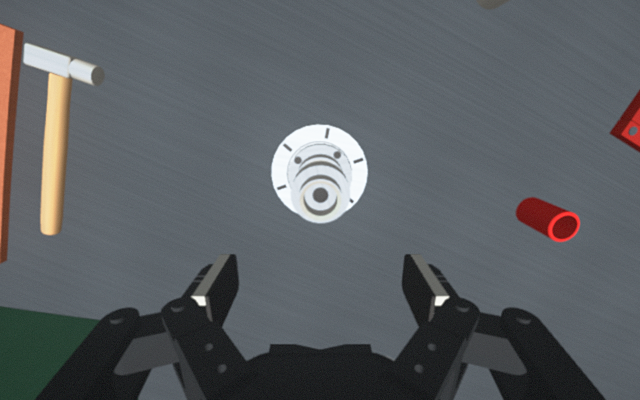

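The reducer is seated on the stack, fitted at (.3772,.2497). Next is the narrow pipe.

Call:
{"method": "servo_tool", "body": {
  "targets": [
    [[0, -0.008, 0.039, 0, 0, 0, 0], [0, -0.015, 0.078, 0, 0, -0.002, 0], [0, -0.023, 0.117, 0, 0, -0.004, 0], [0, -0.031, 0.156, 0, 0, -0.005, 0], [0, -0.038, 0.195, 0, 0, -0.005, 0]]
  ]
}}

```text
time_s: 21.75
tool_pos: [0.4238, 0.0561, 0.2668]
eef_rot: [[0.909, 0.417, -0.001], [0.417, -0.909, -0.0], [-0.001, -0.001, -1.0]]
ft_force: [0.5, 0.5, -0.3]
opening: 0.0853
```

Call:
{"method": "servo_tool", "body": {
  "targets": [
    [[0, -0.008, 0.039, 0, 0, 0, 0], [0, -0.015, 0.078, 0, 0, 0, 0], [0, -0.023, 0.117, 0, 0, 0, 0], [0, -0.031, 0.156, 0, 0, 0, 0], [0, -0.038, 0.195, 0, 0, 0, 0]]
  ]
}}

```text
time_s: 22.17
tool_pos: [0.4701, -0.139, 0.2651]
eef_rot: [[0.909, 0.416, -0.003], [0.416, -0.909, 0.001], [-0.003, -0.002, -1.0]]
ft_force: [1.0, 0.1, 0.3]
opening: 0.0856
```

Call:
{"method": "servo_tool", "body": {
  "targets": [
    [[0, -0.008, 0.039, 0, 0, 0, 0], [0, -0.015, 0.078, 0, 0, 0, 0], [0, -0.023, 0.117, 0, 0, 0, 0], [0, -0.031, 0.156, 0, 0, 0, 0], [0, -0.038, 0.195, 0, 0, 0, 0]]
  ]
}}

```text
time_s: 22.58
tool_pos: [0.5164, -0.334, 0.2626]
eef_rot: [[0.909, 0.416, -0.006], [0.416, -0.909, 0.002], [-0.004, -0.004, -1.0]]
ft_force: [0.8, 0.0, -0.1]
opening: 0.0855
```

```bash
python3 - <<'E'
from h import *
plan(.534,-.396,.2)
E
```

```text
t 22.58 pos [ 0.5164 -0.334   0.2626] op 0.0855 F [ 0.8  0.  -0.1]
shift [-0.0096  0.064   0.0624] turn [-0.0044  0.004  -0.0001] rows 2.2
```

Call:
{"method": "servo_tool", "body": {
  "targets": [
    [[0, -0.004, 0.022, 0.025, -0.002, 0.002, 0], [0, -0.008, 0.044, 0.045, -0.004, 0.004, 0], [0, -0.01, 0.058, 0.058, -0.004, 0.004, 0], [0, -0.01, 0.064, 0.063, -0.004, 0.004, 0], [0, -0.01, 0.064, 0.063, -0.004, 0.004, 0]]
  ]
}}

```text
time_s: 23.0
tool_pos: [0.5328, -0.3964, 0.1956]
eef_rot: [[0.91, 0.415, -0.005], [0.415, -0.91, 0.004], [-0.003, -0.006, -1.0]]
ft_force: [-0.6, 0.5, 1.0]
opening: 0.0855
```

```bash
python3 - <<'E'
from h import *
camera('wrist')
c=get_calibration('wrist'); im=save('wrist','w16.png')
for o in locate('wrist','narrow_pipe',0,cal=c): print(o)
plan(.534,-.396,.2)
E
```

```text
(array([359., 231.]), 0.95, array([ 0.5005, -0.4564]), np.float64(0.946))
(array([321., 180.]), 0.74, array([ 0.5368, -0.3937]), np.float64(0.92))
t 23.15 pos [ 0.534  -0.3955  0.2006] op 0.0852 F [0.9 0.9 0.9]
shift [-0.0002  0.0005  0.0006] turn [ 0.0009 -0.0008  0.0007] rows 0.0
```

View pics/w16.png

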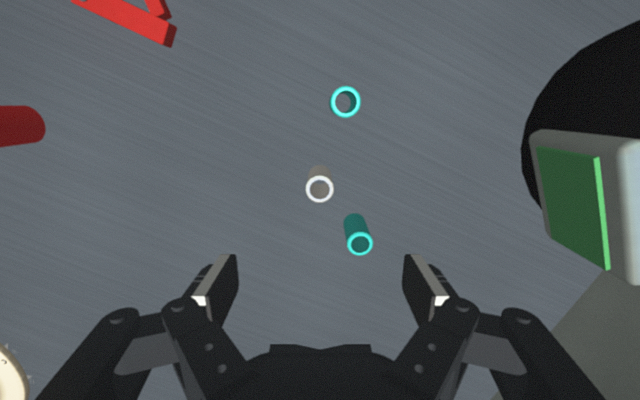

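Narrow-pipe candidates are grey at (320,188), turquoise at (345,101) and turquoise at (359,243). Grey is the one meant, and it's centred. Both turquoise pipes are clear of the jaws, so I'll descend.

Call:
{"method": "servo_tool", "body": {
  "targets": [
    [[0, 0.003, 0, 0.03, 0, 0, 0], [0, 0.003, 0, 0.06, 0, 0, 0], [0, 0.003, 0, 0.08, 0, 0, 0], [0, 0.003, 0, 0.095, 0, 0, 0], [0, 0.003, 0, 0.1, 0, 0, 0]]
  ]
}}

```text
time_s: 23.57
tool_pos: [0.5365, -0.3927, 0.099]
eef_rot: [[0.908, 0.418, -0.001], [0.418, -0.908, 0.001], [-0.0, -0.001, -1.0]]
ft_force: [0.2, -0.1, -0.4]
opening: 0.0852
```

```bash
python3 - <<'E'
from h import *
camera('wrist')
c=get_calibration('wrist'); im=save('wrist','w17.png')
for o in locate('wrist','narrow_pipe',0,cal=c): print(o)
plan(.5368,-.3937,.041)
E
```

```text
(array([366., 106.]), 0.86, array([ 0.6202, -0.3818]), np.float64(0.973))
(array([371., 291.]), 0.81, array([ 0.501 , -0.4563]), np.float64(0.942))
(array([321., 222.]), 0.7, array([ 0.5369, -0.3939]), np.float64(0.958))
t 23.72 pos [ 0.5375 -0.3941  0.1025] op 0.0856 F [-0.3  0.   0.1]
shift [-0.0006 -0.0008  0.0615] turn [ 0.0028 -0.0017  0.0014] rows 1.5
```

View pics/w17.png

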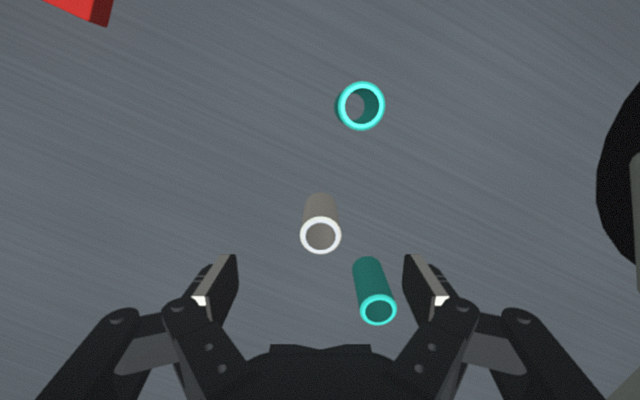

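Call:
{"method": "servo_tool", "body": {
  "targets": [
    [[0, -0.001, -0.001, 0.02, 0.002, -0.001, 0], [0, -0.001, -0.001, 0.04, 0.002, -0.001, 0], [0, -0.001, -0.001, 0.055, 0.002, -0.001, 0], [0, -0.001, -0.001, 0.061, 0.002, -0.001, 0], [0.3, -0.001, -0.001, 0.061, 0.002, -0.001, 0]]
  ]
}}

```text
time_s: 24.13
tool_pos: [0.5363, -0.3935, 0.0415]
eef_rot: [[0.909, 0.418, 0.001], [0.418, -0.909, -0.0], [0.001, 0.0, -1.0]]
ft_force: [1.6, 0.0, -0.5]
opening: 0.0753
```

Call:
{"method": "servo_tool", "body": {
  "targets": [
    [[0.5, 0, 0, 0, 0, 0, 0], [0.7, 0, 0, 0, 0, 0, 0], [0.85, 0, 0, 0, 0, 0, 0], [1, 0, 0, 0, 0, 0, 0], [1, 0, 0, 0, 0, 0, 0]]
  ],
  "force": 35
}}

```text
time_s: 24.55
tool_pos: [0.5369, -0.3939, 0.043]
eef_rot: [[0.909, 0.418, 0.002], [0.418, -0.909, -0.002], [0.002, 0.002, -1.0]]
ft_force: [-1.3, 0.6, 4.4]
opening: 0.026
```

Call:
{"method": "servo_tool", "body": {
  "targets": [
    [[1, 0, 0, 0, 0, 0, 0], [1, 0, 0, 0, 0, 0, 0], [1, 0, 0, -0.005, 0, 0, 0], [1, 0, 0, -0.02, 0, 0, 0], [1, 0, 0, -0.04, 0, 0, 0]]
  ]
}}

```text
time_s: 24.97
tool_pos: [0.5356, -0.393, 0.081]
eef_rot: [[0.909, 0.418, -0.002], [0.418, -0.909, 0.002], [-0.001, -0.002, -1.0]]
ft_force: [1.1, -0.6, -0.7]
opening: 0.0259
```

```bash
python3 - <<'E'
from h import *
camera('wrist')
z=state()['tool_pos'][2]
c=get_calibration('wrist'); im=save('wrist','w18.png')
plan(.377,.250,.24)
E
```

```text
t 25.07 pos [ 0.5382 -0.395   0.0869] op 0.0259 F [ 0.1 -1.5  0.3]
shift [ 0.1237 -0.6521 -0.1578] turn [ 0.0081 -0.0043  0.0016] rows 16.4
```

View pics/w18.png

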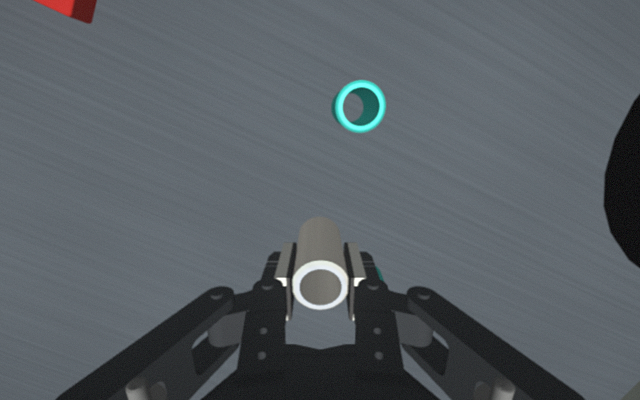

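The grey narrow pipe is held straight at (320,285). I'll lift it and carry it to the stack.

Call:
{"method": "servo_tool", "body": {
  "targets": [
    [[1, 0, 0, -0.035, 0.002, 0, 0], [1, 0.001, -0.005, -0.07, 0.004, -0.002, 0], [1, 0.003, -0.018, -0.105, 0.006, -0.003, 0], [1, 0.008, -0.04, -0.135, 0.007, -0.003, 0], [1, 0.014, -0.074, -0.15, 0.007, -0.003, 0]]
  ]
}}

```text
time_s: 25.48
tool_pos: [0.5192, -0.3224, 0.2398]
eef_rot: [[0.909, 0.416, 0.006], [0.416, -0.909, -0.004], [0.004, 0.006, -1.0]]
ft_force: [0.5, -0.0, -0.7]
opening: 0.0258
```

Call:
{"method": "servo_tool", "body": {
  "targets": [
    [[1, 0.007, -0.039, 0, 0, 0, 0], [1, 0.014, -0.078, -0.002, 0, 0, 0], [1, 0.022, -0.117, -0.004, 0, 0, 0], [1, 0.029, -0.156, -0.006, 0, 0, 0], [1, 0.037, -0.195, -0.008, 0, 0, 0]]
  ]
}}

```text
time_s: 25.9
tool_pos: [0.4708, -0.128, 0.2457]
eef_rot: [[0.91, 0.415, 0.005], [0.415, -0.91, -0.004], [0.003, 0.005, -1.0]]
ft_force: [0.8, 0.4, -1.1]
opening: 0.0259
```

Call:
{"method": "servo_tool", "body": {
  "targets": [
    [[1, 0.007, -0.039, 0, 0, 0, 0], [1, 0.014, -0.078, 0, 0, 0, 0], [1, 0.022, -0.117, 0, 0, 0, 0], [1, 0.029, -0.156, 0, 0, 0, 0], [1, 0.037, -0.195, 0, 0, 0, 0]]
  ]
}}

```text
time_s: 26.32
tool_pos: [0.4223, 0.0663, 0.2439]
eef_rot: [[0.91, 0.415, 0.004], [0.415, -0.91, -0.004], [0.003, 0.005, -1.0]]
ft_force: [0.6, 0.0, -0.9]
opening: 0.0262
```

```bash
python3 - <<'E'
from h import *
plan(.377,.250,.23)
E
```

```text
t 26.32 pos [0.4223 0.0663 0.2439] op 0.0262 F [ 0.6  0.  -0.9]
shift [ 0.0349 -0.186   0.0131] turn [ 0.005  -0.0025 -0.0015] rows 4.5
```

Call:
{"method": "servo_tool", "body": {
  "targets": [
    [[1, 0.007, -0.037, 0, 0.003, 0, 0], [1, 0.014, -0.073, 0.003, 0.005, -0.002, -0.001], [1, 0.02, -0.105, 0.006, 0.005, -0.002, -0.001], [1, 0.025, -0.133, 0.009, 0.005, -0.002, -0.001], [1, 0.029, -0.155, 0.011, 0.005, -0.002, -0.001]]
  ]
}}

```text
time_s: 26.73
tool_pos: [0.3833, 0.2213, 0.231]
eef_rot: [[0.909, 0.417, -0.001], [0.417, -0.909, 0.0], [-0.001, -0.0, -1.0]]
ft_force: [-0.1, 0.2, -1.1]
opening: 0.0259
```

Call:
{"method": "servo_tool", "body": {
  "targets": [
    [[1, 0.003, -0.016, 0, 0, 0, 0], [1, 0.005, -0.026, 0.001, 0, 0, 0], [1, 0.006, -0.031, 0.002, 0, 0, 0], [1, 0.006, -0.031, 0.002, 0, 0, 0], [1, 0.006, -0.031, 0.002, 0, 0, 0]]
  ]
}}

```text
time_s: 27.15
tool_pos: [0.3761, 0.2514, 0.2287]
eef_rot: [[0.909, 0.417, -0.001], [0.417, -0.909, -0.001], [-0.001, 0.0, -1.0]]
ft_force: [0.1, -0.5, -0.8]
opening: 0.0262
```

```bash
python3 - <<'E'
from h import *
camera('wrist')
plan(.377,.250,.2)
z=state()['tool_pos'][2]-.0425
c=get_calibration('wrist'); im=save('wrist','w19.png')
for o in locate('wrist','narrow_pipe',z,cal=c): print(o)
for o in locate('wrist','reducer',.105,cal=c): print(o)
plan(.377,.250,.2)
E
```

```text
t 27.2 pos [0.3762 0.2512 0.2289] op 0.026 F [-0.8  0.3 -2. ]
shift [0.0003 0.0015 0.0289] turn [0.0001 0.0007 0.0002] rows 0.7
(array([321., 264.]), 0.62, array([0.3772, 0.2507]), np.float64(0.949))
(array([320., 196.]), 0.71, array([0.3772, 0.2497]), np.float64(0.819))
t 27.35 pos [0.3762 0.2513 0.2291] op 0.0262 F [-0.   0.7 -1.3]
shift [0.0002 0.0015 0.0291] turn [-0.0001  0.0003 -0.0002] rows 0.7
```

View pics/w19.png

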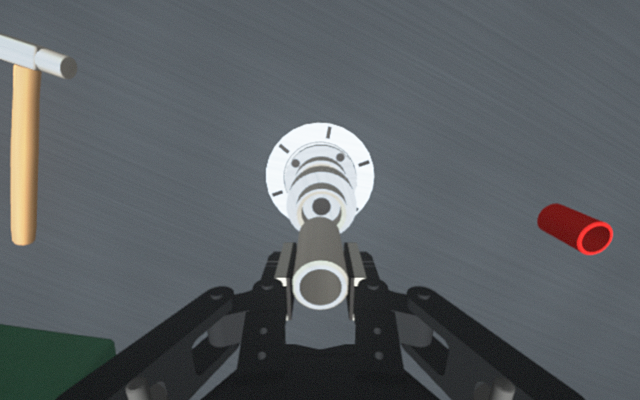

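Pipe and reducer agree within 1 mm. I'll apply tool y +0.001 and lower.

Call:
{"method": "servo_tool", "body": {
  "targets": [
    [[1, 0, 0.001, 0.008, 0, 0, 0], [1, 0, 0.001, 0.016, 0, 0, 0], [1, 0, 0.001, 0.023, 0, 0, 0], [1, 0, 0.001, 0.028, 0, 0, 0], [1, 0, 0.001, 0.031, 0, 0, 0]]
  ]
}}

```text
time_s: 27.77
tool_pos: [0.3762, 0.2501, 0.1967]
eef_rot: [[0.909, 0.416, -0.002], [0.416, -0.909, -0.001], [-0.002, -0.0, -1.0]]
ft_force: [-0.1, -0.4, -1.5]
opening: 0.0258
```

```bash
python3 - <<'E'
from h import *
plan(.3765,.2505,.1735)
c=get_calibration('wrist'); im=save('wrist','w20.png')
E
```

```text
t 27.77 pos [0.3762 0.2501 0.1967] op 0.0258 F [-0.1 -0.4 -1.5]
shift [ 0.0004 -0.0002  0.0232] turn [-0.      0.0021 -0.0003] rows 0.6
```

View pics/w20.png

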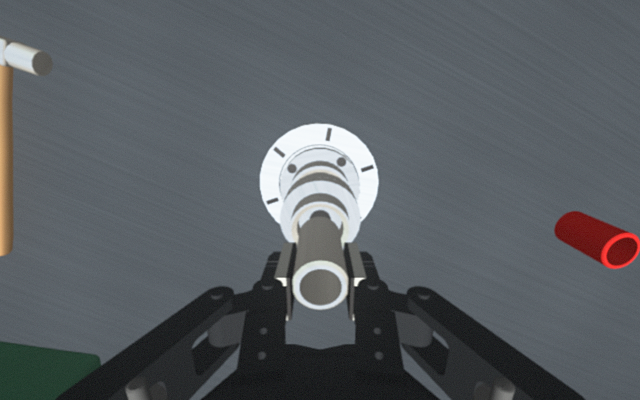

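The pipe points into the reducer's mouth, about (320,220). I'll lower it in.

Call:
{"method": "servo_tool", "body": {
  "targets": [
    [[1, 0, 0, 0.004, 0, 0.002, 0], [1, 0, 0, 0.008, 0, 0.002, 0], [1, 0, 0, 0.012, 0, 0.002, 0], [1, 0, 0, 0.016, 0, 0.002, 0], [1, 0, 0, 0.018, 0, 0.002, 0]]
  ]
}}

```text
time_s: 28.23
tool_pos: [0.376, 0.2501, 0.1779]
eef_rot: [[0.909, 0.416, -0.001], [0.416, -0.909, -0.001], [-0.001, 0.0, -1.0]]
ft_force: [-0.5, -0.2, -1.1]
opening: 0.026
```

Call:
{"method": "servo_tool", "body": {
  "targets": [
    [[1, 0, 0, 0.002, 0, 0, 0], [1, 0, 0, 0.003, 0, 0, 0], [1, 0, 0, 0.004, 0, 0, 0], [1, 0, 0, 0.005, 0, 0, 0], [1, 0, 0, 0.006, 0, 0, 0]]
  ]
}}

```text
time_s: 28.65
tool_pos: [0.3766, 0.2503, 0.1738]
eef_rot: [[0.909, 0.416, 0.002], [0.416, -0.909, 0.001], [0.002, 0.0, -1.0]]
ft_force: [-1.8, -1.7, 13.6]
opening: 0.0262
```

The narrow pipe is home at TCP z .1738 (expected .1735). I'll release it and retreat upward.

Call:
{"method": "servo_tool", "body": {
  "targets": [
    [[0.8, 0, 0, -0.001, 0, 0, 0], [0.4, 0, 0, -0.001, 0, 0, 0], [0, 0, 0, -0.001, 0, 0, 0], [0, 0, 0, -0.001, 0, 0, 0], [0, 0, 0, -0.001, 0, 0, 0]]
  ]
}}

```text
time_s: 29.07
tool_pos: [0.3766, 0.2503, 0.1746]
eef_rot: [[0.909, 0.416, 0.001], [0.416, -0.909, 0.001], [0.002, 0.0, -1.0]]
ft_force: [-0.0, 0.3, -0.4]
opening: 0.073
```

Call:
{"method": "servo_tool", "body": {
  "targets": [
    [[0, 0, 0, -0.02, 0, 0, 0], [0, 0, 0, -0.05, 0, 0, 0], [0, 0, 0, -0.08, 0, 0, 0], [0, 0, 0, -0.1, 0, 0, 0], [0, 0, 0, -0.12, 0, 0, 0]]
  ]
}}

```text
time_s: 29.48
tool_pos: [0.3765, 0.2503, 0.2962]
eef_rot: [[0.909, 0.416, 0.002], [0.416, -0.909, 0.001], [0.003, -0.0, -1.0]]
ft_force: [0.9, -0.2, -0.7]
opening: 0.0853
```

```bash
python3 - <<'E'
from h import *
camera('wrist')
c=get_calibration('wrist'); im=save('wrist','w21.png')
for o in locate('wrist','narrow_pipe',.131,cal=c): print(o)
for o in locate('wrist','reducer',.105,cal=c): print(o)
im=save('scene','s21.png')
for n,z in(('narrow_pipe',.131),('reducer',.105),('flange',.025),('long_pipe',0)):
    for o in locate('scene',n,z): print(n,o)
cv2.imwrite('pics/s21c.png',cv2.cvtColor(cv2.resize(im[60:280,220:440],None,fx=2.7,fy=2.7,interpolation=cv2.INTER_CUBIC),cv2.COLOR_RGB2BGR))
plan(.377,.25,.29)
E
```

```text
(array([319., 194.]), 0.72, array([0.3774, 0.2508]), np.float64(0.94))
(array([320., 170.]), 0.89, array([0.3775, 0.2504]), np.float64(0.631))
narrow_pipe (array([262., 311.]), 0.85, array([ 0.6814, -0.4391]), np.float64(0.599))
narrow_pipe (array([337., 104.]), 0.67, array([0.3585, 0.28  ]), np.float64(0.736))
narrow_pipe (array([194., 305.]), 0.57, array([ 0.5842, -0.4971]), np.float64(0.519))
reducer (array([334., 122.]), 0.75, array([0.3764, 0.2502]), np.float64(0.829))
reducer (array([332., 154.]), 0.74, array([0.4922, 0.1013]), np.float64(0.325))
flange (array([331., 143.]), 0.87, array([0.3711, 0.2513]), np.float64(0.749))
long_pipe (array([402., 182.]), 0.73, array([0.6668, 0.1582]), np.float64(0.885))
long_pipe (array([332., 144.]), 0.4, array([0.3849, 0.2131]), np.float64(0.302))
t 29.93 pos [0.3761 0.2501 0.2934] op 0.0854 F [ 0.3  0.6 -0.4]
shift [0.0008 0.0004 0.0034] turn [ 0.0002  0.0006 -0.0002] rows 0.1
```

View pics/w21.png

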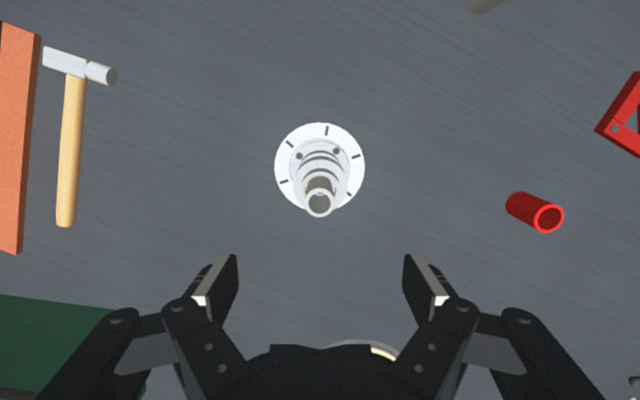

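View pics/s21c.png

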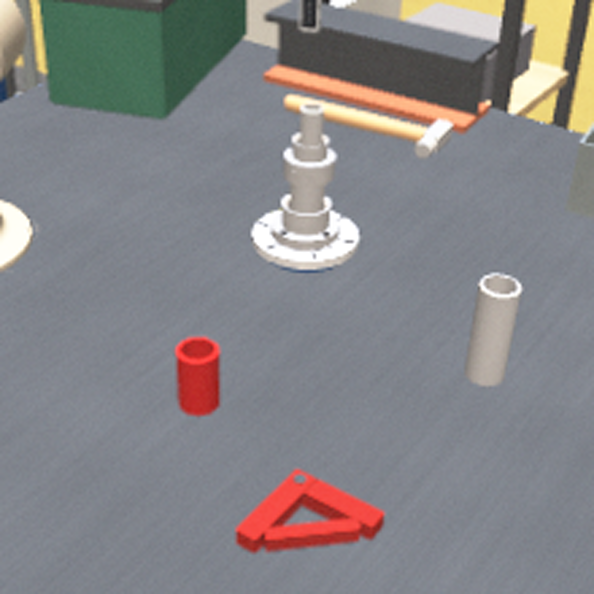

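The stack is complete and upright, and the gripper is clear and still above it. The long pipe and the square haven't moved. I'll hand the job in.

```bash
python3 -c "
from rig import *
print(sign_off(), state()['time_s'])"
```

```text
the job is handed in; nothing more can be done
the job is handed in; nothing more can be done
```

I built the spool on the turntable in order (flange, short pipe, reducer, grey narrow pipe) and handed it in about 30 s into the 128 s limit. Sign-off gave no verdict. Each part was lowered until it touched, then released before I fetched the next.

- **Seating:** the short pipe, reducer and narrow pipe all bottomed within about 0.5 mm of the expected height. The flange met the plate at the height I expected.
- **Centring:** the wrist fits put the flange about 1.5 mm from the turntable centre. They put the short pipe, reducer and narrow pipe within about 2 mm of the part below.
- **Final look:** the last wrist and scene pictures show the stack upright and the gripper open, clear above it. The long pipe fits within 3 mm of where it started, and the square looks untouched. I never measured the square's position.
- **Checks that disagreed:** the final scene-camera fit put the narrow pipe about 35 mm off. The overlap was poor because the network covered only part of the pipe, so I rejected it in favour of the wrist fit and the picture. The final wrist fit of the reducer also had poor overlap because the pipe hid part of it, but its position matched the clean fit from before.

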